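Sort the hall-table oddments

TASK

Tidy the hall table: lay both keys flat in the low wooden tray, side by side and not one on the other; lay the two purple key covers flat in the clear organiser, one in each compartment; and gently set the glass paperweight upright on the wooden ring, foot down. Leave the red doorstop where it is.

Things in the scene. Friction and masses are not known exactly. Their poses are not given: they have to be found in the camera images.
- key_tray: Open wooden valet tray, fixed to the table, dark wood, 140 (x) by 130 (y) by 14 mm high; walls and floor 4 mm thick, so the inner floor is 132 by 122 mm at 4 mm above its origin. origin at the centre of its underside, z up. Among three target places that swap from start to start.
- organiser: Clear plastic pill-style organiser, fixed, 106 (x) by 140 (y) by 24 mm high; white floor, top 4 mm above the origin; 3 mm walls. A wall at y = 0 parts it into two compartments, each 100 (x) by 65.5 (y) mm inside, centres at y = +34 and -34 mm. Two clear doors stand fixed open at the y ends, leaning out, 65 mm high and 22 mm beyond the ends. Origin: centre of underside, z up.
- stand: Round dark wooden ring, the paperweight's stand, fixed to the table: outer diameter 72 mm, hole 34 mm, 14 mm high. origin at the centre of its underside, z up. A paperweight seated upright in its hole has its origin about 10 mm above the stand's origin and settles to the centre.
- long_key: Matte silver lever-lock door key lying flat, loose, about 81 mm long along x, 45 g: open ring bow 34 mm across centred at x = -26 mm, round shank 8 mm in diameter from x = -14 to +42 mm, small bit on the +y side near x = +34 mm. 8 mm thick. Origin on the underside, on the shank's axis; z up. Pinch the shank across y at x = +8 mm.
- short_key: Matte silver latch key lying flat, loose, 56 mm long along x, 25 g: solid round bow 27 mm across centred at x = -14.5 mm, straight blade 9 mm wide (y) from the bow to x = +28 mm, tiny teeth on the +y side. 6 mm thick. Origin on the underside, on the blade's middle line; z up. Pinch the blade across y at x = +9 mm.
- oblong_cover: Purple hard silicone key cover, loose, rounded block 46 (x) by 30 (y) by 14 mm high, 30 g; origin at the centre of its underside, z up.
- round_cover: Purple hard silicone key cover, loose, round disc 36 mm in diameter and 14 mm high, 25 g; origin at the centre of its underside, z up.
- paperweight: Dark green glass ball paperweight, loose, 50 mm in diameter with a flat foot 24 mm across on which it stands, 47 mm high, 150 g; origin at the centre of the foot, ball centre 22 mm above it, z up.
- doorstop: Red plastic ribbed wedge doorstop, loose, 90 (x) by 36 (y) mm, rising from 6 mm at -x to 26 mm at +x; not to be moved, lies among the things to be sorted; origin at the centre of its underside, z up.
Mind the look-alikes: they are no part of the job. What is shaped like the round_cover but black, pink or turquoise is not meant.

How it is judged:
By the outcome, as a careful person would: the job done as asked, in the order asked, and still so for the second after the job is handed in, with the robot touching nothing.
It also fails if it takes over 138 s, if anything falls off the work surface, if the arm or the gripper's body presses on something with over 40 N, if the wrist force passes 120 N, or if a joint passes its speed limit or range.

ROBOT

A 7-joint arm with a two-finger parallel gripper is mounted at the origin on the work surface. World frame = base frame: x ahead of the robot, y to its left, z up, the work surface at z = 0. Lengths are in m, angles in rad, forces in N, time in s.
With the tool pointing down it reaches from about 0.4 to 0.85 m from the base axis. Payload 10.4 kg.
Tool frame: the origin (TCP) lies on the front face of the gripper's body, between the roots of the fingers; the fingertips stand 70 mm ahead of it and the grasp point (between the pads) lies 51 mm ahead of it; y points along the fingers, z is the direction in which the jaws open and shut, and the axes are right-handed (so a half turn about y gives the same grasp; the last joint's range is limited). The gripper opens to 87 mm and grips with 3 to 60 N. Pads are 19 mm wide; open, the fingers measure 117 mm over their backs; the gripper's body (75 mm by 190 mm) begins 51 mm behind the grasp point.
Start: joints at [-1.323, 0.332, -0.065, 1.46, 0.022, 1.35, -0.088], TCP at [0.167, 0.602, 0.292] pointing down, gripper open.
Joint ranges: [-2.6, 2.6], [-0.5, 2.12], [-1.47, 1.34], [0.16, 2.42], [-1.27, 4.41], [0.06, 2.06], [-2.6, 2.6]. Speed limits (rad/s): [2.22, 2.22, 2.79, 2.79, 3.14, 3.14, 3.14].

INTERFACE

Orientations are given as a unit quaternion [x, y, z, w].
In Python, from bench import * gives the robot as it stands. The module is installed in compiled form; this text tells all that it offers.
- The arm moves only by the shell command python3 -m pendant 'ROWS' [FORCE]. ROWS is JSON, a list of rows, each an object with "dp": the shift along the world's x, y, z in mm, a list of three; "angular": the turn, a rotation vector about the world's x, y, z in degrees, a list of three; "jaw": the closure in counts, from 0 (fully open) to 255 (shut). A call has 1 to 12 rows; each row shifts and turns the commanded pose from where the row before left it; what a row does not reach is not made up. A row lasts 1/10 s, in which the tool goes at most 50 mm and 8.59 degrees, less where a joint would pass 70% of its speed; a pose out of reach is approached as far as the arm can. A call is refused whole if a number of a shift passes 50 or a number of a turn 8.59, either way. A call with a gripper value outside its range is refused whole. The fingers move at their own pace and stop on an object; FORCE is the grip in N (left out, the last holds). Time passes only in rows, so rows that do not move let the fingers close. It gives the time, the measured TCP pose, the force and the opening at its end, in the units of the state.
- read_state(): the state, without advancing time (a new reading comes with each control period).
- camera(name): name is "side" or "top"; returns (picture, depth): 384x512x3 uint8, red, green, blue; 384x512 float32, m along the optical axis (not along the pixel's ray), 0 where there is no reading.
- get_calibration(name): a dict with "K" (3x3 intrinsics, pixels), "dist" ([k1, k2, p1, p2, k3] as OpenCV has them; the pictures are not rectified), "extrinsics" (4x4, takes a point from world to camera coordinates). Camera axes: x right, y up, looking along -z (the intrinsics and any distortion apply to the point x, -y, -z); pixel columns grow to the right and rows downward; lengths in m; the calibration is good to about 2 mm. A picture is of the moment at which its call begins. get_calibration takes no time and is no camera call.
- close_job(): hands the job in, once; it reports no verdict.
The state is a dict: "time": time; "joint_positions": joint angles; "joint_vel": joint speeds; "joint_torque": joint torques, N m; "ee_pos": TCP position; "eef_rot": TCP orientation; "ft_force": force on the tool from outside, world axes, zero at the start; "torque": the same for the moment, N m; "width": finger opening in m.
Only numpy, scipy, OpenCV 4.12 (cv2) and the standard library are available. Lean on these libraries where they do the work, as an engineer would, in place of code of your own. Each camera call takes 0.05 s, during which the arm holds its last target.

## Working session

There is one attempt and no reset: what is moved stays moved. The work goes in short steps, Python scripts to look and compute and a shell command to move; the robot and the scene stay as the last step left them, time stands still between calls to the robot, and variables do not carry over. Pictures are saved under pics/ and viewed, and the job is handed in when it is done.

I'll start by reading the state and taking a picture from both cameras.

```bash
mkdir -p pics && ls && cat > h.py <<'E'
import numpy as np, cv2, json
from bench import *
def snap(name, fn):
    p,d=camera(name)
    cv2.imwrite(f'pics/{fn}.png', cv2.cvtColor(p,cv2.COLOR_RGB2BGR))
    np.save(f'pics/{fn}_d.npy', d)
    np.save(f'pics/{fn}_rgb.npy', p)
    return p,d
def cal(name):
    c=get_calibration(name)
    return np.array(c['K'],float),np.array(c['dist'],float),np.array(c['extrinsics'],float)
def ray(name,uv):
    K,D,E=cal(name)
    uv=np.array(uv,float).reshape(-1,1,2)
    n=cv2.undistortPoints(uv,K,D).reshape(-1,2)
    dc=np.c_[n[:,0],-n[:,1],-np.ones(len(n))]
    R=E[:3,:3];t=E[:3,3]
    return -R.T@t, dc@R
def onplane(name,uv,z):
    c,d=ray(name,uv)
    s=(z-c[2])/d[:,2]
    return c+d*s[:,None]
def withdepth(name,uv,dep):
    c,d=ray(name,uv)
    return c+d*np.array(dep).reshape(-1,1)
def proj(name,P):
    K,D,E=cal(name)
    P=np.array(P,float).reshape(-1,3)
    c=P@E[:3,:3].T+E[:3,3]
    q=c*np.array([1,-1,-1])
    uv,_=cv2.projectPoints(q,np.zeros(3),np.zeros(3),K,D)
    return uv.reshape(-1,2)
def cloud(name,d):
    h,w=d.shape
    u,v=np.meshgrid(np.arange(w),np.arange(h))
    P=withdepth(name,np.c_[u.ravel(),v.ravel()],d.ravel()).reshape(h,w,3)
    P[d<=0]=np.nan
    return P
E
python3 - <<'E'
from h import *
print(read_state())
for n in ('top','side'):
    p,d=snap(n,n+'0')
    K,D,E=cal(n); print(n,K.tolist(),D.tolist()); print(E.round(4).tolist())
E
```

```text
pics
{'time': 0.0, 'joint_positions': array([-1.32260253,  0.33287055, -0.06471406,  1.46095245,  0.02158294,
        1.34994299, -0.08850074]), 'joint_vel': array([ 0.00104856, -0.00078455,  0.00106178,  0.00188263,  0.00046438,
       -0.00056016,  0.00110532]), 'joint_torque': array([ 2.57849852e-04, -6.23254824e+01,  2.45334639e-02, -3.89904070e+01,
       -6.13957574e-02,  3.97933682e-02,  1.14402501e-04]), 'ee_pos': array([0.16709361, 0.60193173, 0.29144943]), 'eef_rot': array([ 0.70115649, -0.09549032,  0.09538421, -0.70011644]), 'ft_force': array([-0.24767493,  0.07281513, -0.1732226 ]), 'torque': array([0.07270318, 0.01450926, 0.0008871 ]), 'width': 0.08721128752286146}
top [[432.5321578596596, 0.0, 252.88954967526885], [0.0, 432.5321578596596, 191.48814205937836], [0.0, 0.0, 1.0]] [-0.0513486361108999, 0.0, 0.0, 0.0, 0.0]
[[-0.0152, -0.9998, -0.0137, 0.025], [0.9953, -0.0165, 0.0952, -0.5424], [-0.0954, -0.0122, 0.9954, -1.2691], [0.0, 0.0, 0.0, 1.0]]
side [[384.17949301246614, 0.0, 256.3784424263886], [0.0, 384.17949301246614, 189.7171008165696], [0.0, 0.0, 1.0]] [-0.050952852088226044, 0.0, 0.0, 0.0, 0.0]
[[-0.9875, -0.1576, 0.0034, 0.5526], [0.0866, -0.5244, 0.847, -0.0863], [-0.1318, 0.8367, 0.5315, -1.0446], [0.0, 0.0, 0.0, 1.0]]
```

View pics/top0.png

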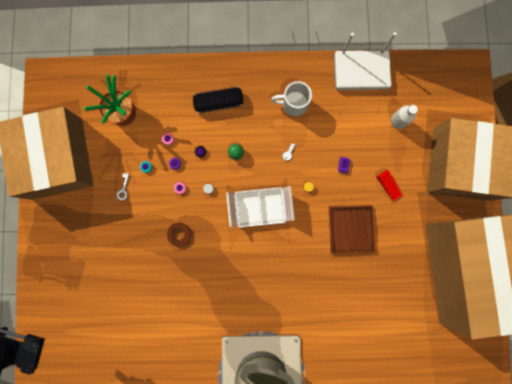

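View pics/side0.png

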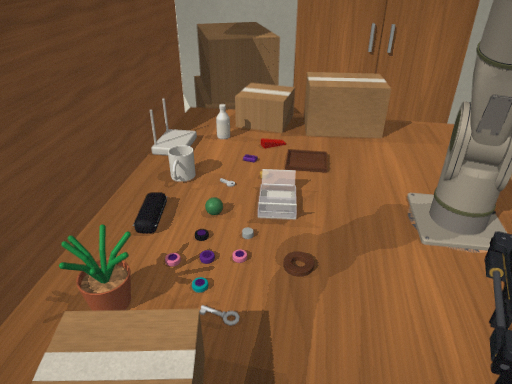

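Top view: the long key is at (124,187), the short key at (289,152), the ball at (235,151), the oblong cover at (344,165) and the doorstop at (390,185). The tray is at (352,230), the organiser at (261,207) and the ring at (179,234). Round-cover candidates are purple (174,163), black/dark (200,152), pink (167,140) and (180,188), and turquoise (146,167). I'll enlarge these to confirm which is which.

```bash
python3 - <<'E'
import cv2
a=cv2.imread('pics/top0.png'); b=cv2.imread('pics/side0.png')
cv2.imwrite('pics/c1.png',cv2.resize(a[125:255,100:230],(780,780))[:600])
cv2.imwrite('pics/c2.png',cv2.resize(a[135:265,220:410],None,fx=4.2,fy=4.2,interpolation=cv2.INTER_CUBIC))
cv2.imwrite('pics/c3.png',cv2.resize(b[190:335,130:330],None,fx=4,fy=4,interpolation=cv2.INTER_CUBIC))
E
```

```text
(no output)
```

View pics/c1.png

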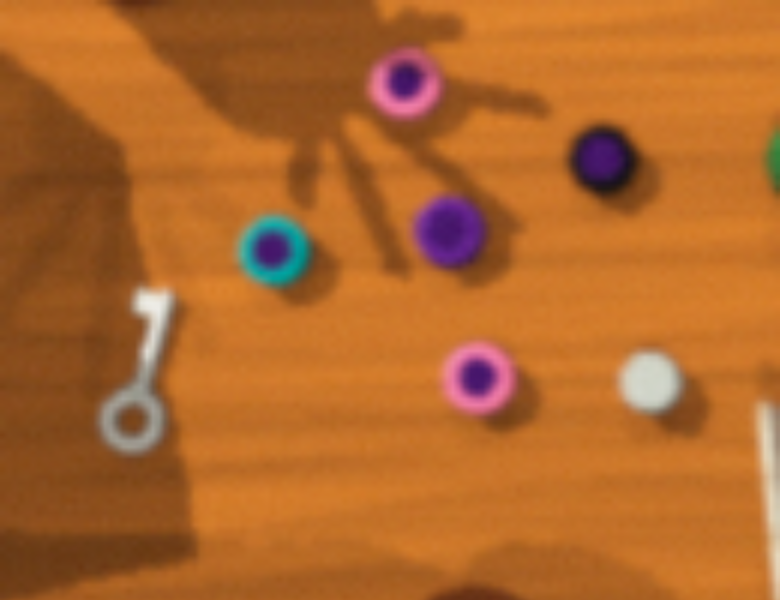

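View pics/c2.png

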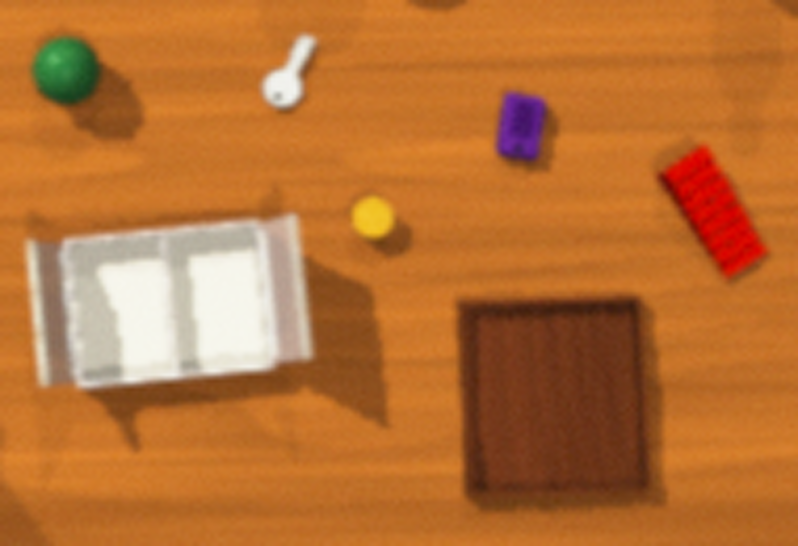

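View pics/c3.png

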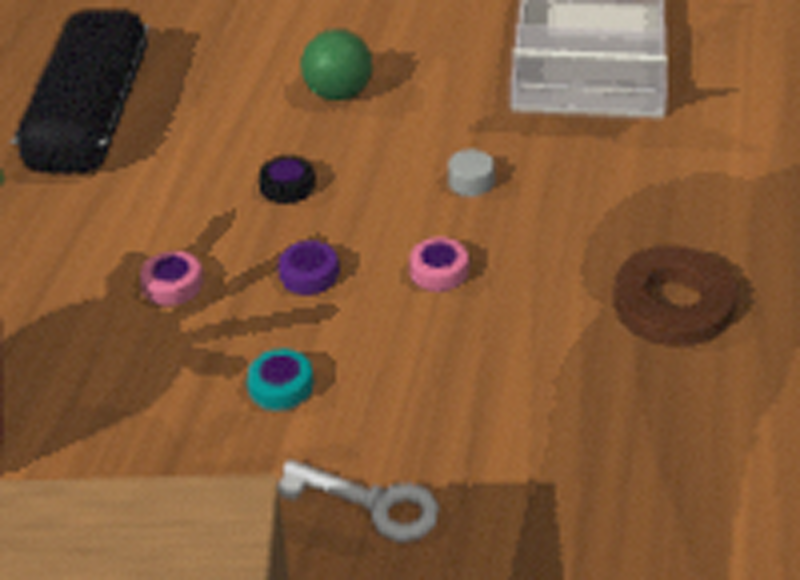

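The full-purple disc at (174,163) is the round_cover. (200,152) has a black body, (167,140) and (180,188) are pink, and (146,167) is turquoise, so those four are look-alikes. Grey (209,188) and yellow (309,187) are other clutter. Next I'll measure the poses.

```bash
python3 - <<'E'
from h import *
from scipy.spatial.transform import Rotation as Rn
s=read_state(); print(Rn.from_quat(s['eef_rot']).as_matrix().round(3).tolist())
for n in ('top','side'):
    d=np.load(f'pics/{n}0_d.npy'); p=np.load(f'pics/{n}0_rgb.npy')
    P=cloud(n,d); np.save(f'pics/{n}0_P.npy',P)
    print(n,'valid',(d>0).mean())
P=np.load('pics/top0_P.npy')
def pt(u,v): print((u,v),P[v,u].round(3))
for q in [(300,280),(150,270),(330,190),(220,250),(261,130)]: pt(*q)
print('boxes'); 
for q in [(20,150),(70,150),(60,185),(85,150),(40,190),(110,90),(295,92),(235,151)]: pt(*q)
# ball sphere
for n in ('top','side'):
    rgb=np.load(f'pics/{n}0_rgb.npy'); hsv=cv2.cvtColor(rgb,cv2.COLOR_RGB2HSV); PP=np.load(f'pics/{n}0_P.npy')
    u0,v0=(235,151) if n=='top' else (214,206)
    m=(hsv[...,0]>50)&(hsv[...,0]<90)&(hsv[...,1]>90); mm=np.zeros_like(m); mm[v0-15:v0+16,u0-15:u0+16]=1; m&=mm
    ys,xs=np.nonzero(m); print(n,'ball px',xs.mean(),ys.mean(),xs.min(),xs.max(),ys.min(),ys.max(),len(xs))
    m2=cv2.erode(m.astype(np.uint8),np.ones((3,3)))>0
    Q=PP[m2]; Q=Q[~np.isnan(Q[:,0])]
    from scipy.optimize import least_squares
    r=least_squares(lambda c:np.linalg.norm(Q-c,axis=1)-0.025,Q.mean(0)-[0,0,0.01],loss='soft_l1',f_scale=0.002)
    print('centre',r.x.round(4),'top',np.nanmax(Q[:,2]).round(4),np.abs(r.fun).mean())
E
```

```text
[[0.964, -0.0, 0.267], [-0.267, -0.001, 0.964], [0.0, -1.0, -0.001]]
top valid 0.9960734049479166
side valid 0.995880126953125
(300, 280) [ 0.277 -0.12   0.003]
(150, 270) [0.312 0.331 0.003]
(330, 190) [ 0.546 -0.219 -0.001]
(220, 250) [0.369 0.119 0.   ]
(261, 130) [ 0.736 -0.011  0.003]
boxes
(20, 150) [0.662 0.674 0.134]
(70, 150) [0.658 0.528 0.133]
(60, 185) [0.562 0.562 0.117]
(85, 150) [0.682 0.535 0.011]
(40, 190) [0.549 0.621 0.114]
(110, 90) [0.831 0.419 0.129]
(295, 92) [ 0.854 -0.119  0.005]
(235, 151) [0.663 0.068 0.047]
top ball px 235.26282051282053 151.32051282051282 229 242 145 158 156
centre [0.6662 0.0694 0.0217] top 0.0531 0.0016917302068327985
side ball px 213.36697247706422 205.8302752293578 206 221 198 214 218
centre [0.669  0.0666 0.0226] top 0.0483 0.001267636777972607
```

Ball centre is about (0.667, 0.068, 0.022), which means it is upright on its foot. Next I'll segment the remaining objects and compare the two cameras in plan.

```bash
cat >> h.py <<'E'
def ortho(name,rgb,cx,cy,half,z,ppm=4):
    # image: up = +x, left = +y ; ppm px per mm ; half in m
    n=int(2*half*1000*ppm)
    r,c=np.meshgrid(np.arange(n),np.arange(n),indexing='ij')
    X=cx+half-(r+.5)/ppm/1000; Y=cy+half-(c+.5)/ppm/1000
    uv=proj(name,np.c_[X.ravel(),Y.ravel(),np.full(n*n,z)]).astype(np.float32)
    return cv2.remap(rgb,uv[:,0].reshape(n,n),uv[:,1].reshape(n,n),cv2.INTER_CUBIC)
E
python3 - <<'E'
from h import *
from numpy import nan
def info(n,m,z,lab):
    ys,xs=np.nonzero(m)
    if len(xs)<8: print(n,lab,'few',len(xs)); return
    Q=onplane(n,np.c_[xs,ys],z)[:,:2]
    cnt=cv2.minAreaRect((Q*1000).astype(np.float32))
    mu=Q.mean(0); C=np.cov((Q-mu).T); w,v=np.linalg.eigh(C); a=v[:,1]
    Pz=np.load(f'pics/{n}0_P.npy')[m][:,2]
    print(n,lab,'n',len(xs),'mean',mu.round(4),'ang',np.degrees(np.arctan2(a[1],a[0])).round(1),'rect',np.round(cnt[0],1),np.round(cnt[1],1),round(cnt[2],1),'zmed',np.nanmedian(Pz).round(4),'zmax',np.nanpercentile(Pz,95).round(4))
win={'top':{'oblong':(344,165,14),'round':(174,163,9),'stop':(390,185,22),'long':(124,187,20),'short':(289,152,13)},
'side':{'oblong':(250,158,12),'round':(207,257,12),'stop':(272,143,18),'long':(220,315,26),'short':(228,182,12)}}
for n in ('top','side'):
    rgb=np.load(f'pics/{n}0_rgb.npy'); hsv=cv2.cvtColor(rgb,cv2.COLOR_RGB2HSV).astype(int)
    H,S,V=hsv[...,0],hsv[...,1],hsv[...,2]
    for k,(u,v,r) in win[n].items():
        w=np.zeros(H.shape,bool); w[v-r:v+r+1,u-r:u+r+1]=1
        if k in('oblong','round'): m=(H>120)&(H<155)&(S>90); z=0.012
        elif k=='stop': m=((H<6)|(H>172))&(S>150)&(V>110); z=0.012
        else: m=(S<75)&(V>85); z=0.006
        m=m&w
        nl,lb,st,_=cv2.connectedComponentsWithStats(m.astype(np.uint8))
        if nl>1: m=lb==1+np.argmax(st[1:,4])
        info(n,m,z,k)
E
```

```text
top oblong n 131 mean [ 0.6216 -0.2608] ang 170.8 rect [ 621.6 -260.9] [28.5 44.2] 78.6 zmed 0.0129 zmax 0.0179
top round n 93 mean [0.6353 0.2544] ang -172.6 rect [635.6 253.6] [30.9 30.9] 89.0 zmed 0.0138 zmax 0.0178
top stop n 345 mean [ 0.5574 -0.398 ] ang -150.9 rect [ 556.9 -399.3] [87.1 38.7] 31.6 zmed 0.0151 zmax 0.0252
top long n 129 mean [0.5636 0.415 ] ang 168.6 rect [568.1 417.5] [29.4 80.8] 85.3 zmed 0.0071 zmax 0.0108
top short n 98 mean [ 0.6624 -0.094 ] ang 152.9 rect [664.9 -98.5] [25.  54.6] 51.3 zmed 0.0046 zmax 0.0093
side oblong n 78 mean [ 0.6235 -0.2529] ang 143.0 rect [ 624.1 -252.1] [45.3 45.1] 9.1 zmed 0.013 zmax 0.0162
side round n 159 mean [0.6368 0.2603] ang 107.0 rect [637.  259.9] [32.9 45.7] 23.8 zmed 0.0138 zmax 0.0163
side stop n 156 mean [ 0.5649 -0.3889] ang -165.4 rect [ 558.6 -386.6] [90.1 69.9] 9.5 zmed 0.0138 zmax 0.0257
side long n 300 mean [0.5652 0.4161] ang 167.9 rect [569.8 419.3] [35.5 84.1] 85.9 zmed 0.007 zmax 0.0101
side short n 67 mean [ 0.6658 -0.0908] ang 147.6 rect [669.7 -90.3] [30.3 55.5] 71.9 zmed 0.0065 zmax 0.009
```

```bash
cat > fit.py <<'E'
from h import *
from scipy.optimize import minimize
def shape(kind,X,Y):
    if kind=='long':
        r=np.hypot(X+26,Y); bow=(r<=17)&(r>=9.5)
        sh=(X>=-14)&(X<=42)&(np.abs(Y)<=4)
        bit=(X>29)&(X<39)&(Y>0)&(Y<13)
        return bow|sh|bit
    if kind=='short':
        return (np.hypot(X+14.5,Y)<=13.5)|((X>-14)&(X<=28)&(np.abs(Y)<=4.5))
    if kind=='oblong': return (np.abs(X)<=23)&(np.abs(Y)<=15)
    if kind=='round': return np.hypot(X,Y)<=18
    if kind=='stop': return (np.abs(X)<=45)&(np.abs(Y)<=18)
def soft(kind,rgb):
    f=rgb.astype(float)
    if kind in('long','short'): v=f[...,2]-0.42*f[...,0]      # blue relative to red: wood has little blue
    elif kind in('oblong','round'): v=f[...,2]-f[...,1]-0.3*f[...,0]
    else: v=f[...,0]-1.0*f[...,1]-0.6*f[...,2]
    return v
def fit(n,fn,kind,x,y,deg,z,half=0.07):
    rgb=np.load(f'pics/{fn}_rgb.npy')
    o=ortho(n,rgb,x,y,half,z,2); v=soft(kind,o)
    v=cv2.GaussianBlur(v,(0,0),1.0)
    g=np.arange(-60,60,1.0)+.5; X,Y=np.meshgrid(g,g,indexing='ij')
    S=shape(kind,X,Y).astype(np.float32)
    Sb=cv2.GaussianBlur(S,(0,0),2.0)
    near=cv2.dilate(S,np.ones((25,25)))>0
    Xn,Yn,W=X[near],Y[near],Sb[near]
    def cost(p):
        a=np.radians(p[2]); c,s=np.cos(a),np.sin(a)
        wx=p[0]+c*Xn-s*Yn; wy=p[1]+s*Xn+c*Yn     # mm rel. to x,y
        col=((half*1000-wy)*2-.5).astype(np.float32); row=((half*1000-wx)*2-.5).astype(np.float32)
        I=cv2.remap(v.astype(np.float32),col.reshape(1,-1),row.reshape(1,-1),cv2.INTER_LINEAR).ravel()
        return -np.corrcoef(I,W)[0,1]
    best=None
    for d in (-12,-6,0,6,12):
      for t in (-4,0,4):
        r=minimize(cost,[0,t,deg+d],method='Nelder-Mead',options=dict(xatol=.02,fatol=1e-5,initial_simplex=[[0,t,deg+d],[4,t,deg+d],[0,t+4,deg+d],[0,t,deg+d+5]]))
        if best is None or r.fun<best.fun: best=r
    b=best
    return np.array([x+b.x[0]/1000,y+b.x[1]/1000,b.x[2]]),-b.fun
E
python3 - <<'E'
from fit import *
for n in('top','side'):
  for k,x,y,d,z in (('long',.57,.415,-11,.006),('short',.662,-.095,-30,.005),('oblong',.6216,-.2575,-10,.013),('round',.636,.256,0,.013),('stop',.557,-.396,30,.012)):
    p,c=fit(n,n+'0',k,x,y,d,z); print(n,k,p.round(4),round(c,3))
E
```

```text
top long [  0.5672   0.4132 -13.7683] 0.952
top short [  0.6667  -0.0958 -27.9613] 0.98
top oblong [  0.6213  -0.2607 -10.1256] 0.981
top round [  0.6351   0.2543 -37.3907] 0.976
top stop [ 0.5576 -0.3993 28.0903] 0.988
side long [  0.5697   0.4135 -15.0652] 0.937
side short [  0.6697  -0.0952 -29.6898] 0.895
side oblong [  0.6232  -0.2495 -18.5255] 0.779
side round [ 0.6372  0.2598 24.9802] 0.872
side stop [ 0.5633 -0.4034 -1.7936] 0.814
```

```bash
python3 - <<'E'
from h import *
rgb=np.load('pics/top0_rgb.npy')
# approx fixture centres
for lab,uv,z in (('tray',(352.5,230),.01),('org',(261,207),.02),('stand',(179.5,234.5),.014)):
    print(lab,onplane('top',[uv],z).round(4))
t=onplane('top',[(352.5,230)],.01)[0]; o=onplane('top',[(261,207)],.02)[0]; s=onplane('top',[(179.5,234.5)],.014)[0]
ims=[]
for c,z,h in ((t,.014,.1),(o,.024,.1),(s,.014,.1)):
    im=ortho('top',rgb,c[0],c[1],h,z,2)
    im=cv2.cvtColor(im,cv2.COLOR_RGB2BGR)
    for k in range(0,400,40): cv2.line(im,(k,0),(k,6),(255,255,255),1); cv2.line(im,(0,k),(6,k),(255,255,255),1)
    ims.append(im[:,:])
cv2.imwrite('pics/fix.png',np.hstack([ims[0],ims[1]]))
cv2.imwrite('pics/fix2.png',ims[2])
E
```

```text
tray [[ 0.4231 -0.281   0.01  ]]
org [[ 0.4962 -0.0071  0.02  ]]
stand [[0.4177 0.2392 0.014 ]]
```

View pics/fix.png

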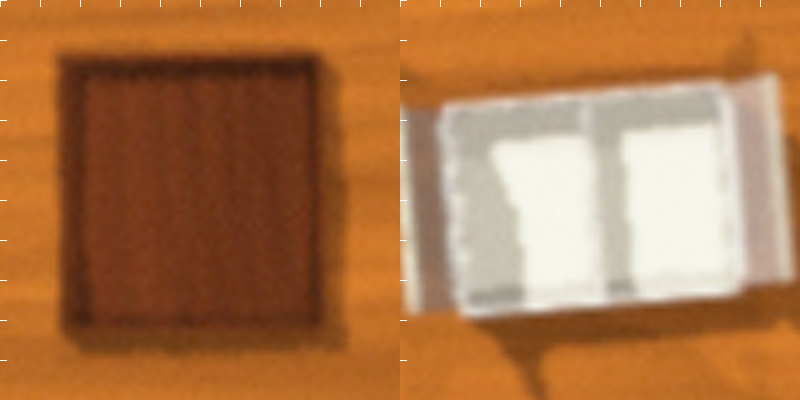

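View pics/fix2.png

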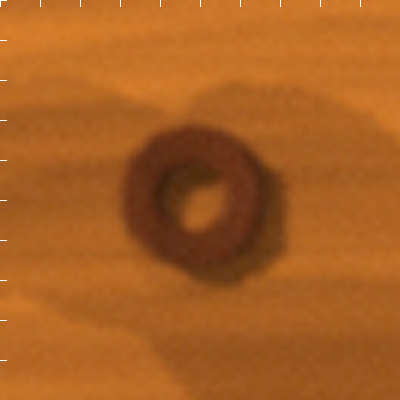

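```bash
python3 - <<'E'
from h import *
from scipy.optimize import least_squares, minimize
# stand: depth-based ring top + silhouettes; tray: walls; both cameras
def fitcorr(n,fn,x,y,half,z,model,sig,p0,sd):
    rgb=np.load(f'pics/{fn}_rgb.npy'); o=ortho(n,rgb,x,y,half,z,2).astype(np.float32)
    v=cv2.GaussianBlur(sig(o),(0,0),1.0)
    L=half*1000*1.0-12
    g=np.arange(-L,L,1.)+.5; X,Y=np.meshgrid(g,g,indexing='ij')
    def cost(p):
        a=np.radians(p[2]); dx,dy=X-p[0],Y-p[1]; c,s=np.cos(a),np.sin(a)
        W=cv2.GaussianBlur(model(c*dx+s*dy,-s*dx+c*dy).astype(np.float32),(0,0),2.)
        I=cv2.remap(v,((half*1000-Y)*2-.5).astype(np.float32),((half*1000-X)*2-.5).astype(np.float32),cv2.INTER_LINEAR)
        return -np.corrcoef(I.ravel(),W.ravel())[0,1]
    best=None
    for a in sd:
        r=minimize(cost,[p0[0],p0[1],a],method='Nelder-Mead',options=dict(initial_simplex=[[0,0,a],[6,0,a],[0,6,a],[0,0,a+4]],xatol=.05,fatol=1e-5))
        if best is None or r.fun<best.fun: best=r
    return [round(x+best.x[0]/1000,4),round(y+best.x[1]/1000,4),round(best.x[2],1),round(-best.fun,3)]
dark=lambda o:-(o[...,0]) 
tray=lambda X,Y:(np.abs(X)<70)&(np.abs(Y)<65)
ring=lambda X,Y:(np.hypot(X,Y)<36)&(np.hypot(X,Y)>17)
org=lambda X,Y:((np.abs(X)<53)&(np.abs(Y)<70))
white=lambda o:o[...,2]
for n in('top','side'):
    print(n,'tray',fitcorr(n,n+'0',.427,-.276,.1,.012,tray,dark,[0,0],(-3,0,3)))
    print(n,'stand',fitcorr(n,n+'0',.419,.241,.06,.014,ring,dark,[0,0],(0,)))
    print(n,'org',fitcorr(n,n+'0',.497,-.003,.08,.012,org,white,[0,0],(3,6)))
P=np.load('pics/top0_P.npy'); Ps=np.load('pics/side0_P.npy')
for Q in(P,Ps):
    q=Q.reshape(-1,3); m=(np.hypot(q[:,0]-.419,q[:,1]-.241)<.05)&(q[:,2]>.009)&(q[:,2]<.022); print('ring depth',q[m].mean(0).round(4),m.sum())
    m=(np.abs(q[:,0]-.427)<.09)&(np.abs(q[:,1]+.276)<.09)&(q[:,2]>.009)&(q[:,2]<.022); print('tray wall bbox',q[m].min(0).round(3),q[m].max(0).round(3))
# box near the long key
q=P.reshape(-1,3); m=(q[:,1]>.40)&(q[:,1]<.75)&(q[:,0]>.4)&(q[:,0]<.85)&(q[:,2]>.06); print('box',q[m].min(0).round(3),q[m].max(0).round(3))
q=q[m]; 
for x0 in np.arange(.45,.85,.04):
    k=(np.abs(q[:,0]-x0)<.02); 
    if k.sum()>3: print(round(x0,2),'ymin',np.percentile(q[k,1],2).round(3),'zmax',np.percentile(q[k,2],95).round(3))
E
```

```text
top tray [np.float64(0.4243), np.float64(-0.2788), np.float64(0.6), np.float64(0.883)]
top stand [np.float64(0.4149), np.float64(0.2357), np.float64(2.6), np.float64(0.823)]
top org [np.float64(0.497), np.float64(-0.0032), np.float64(4.4), np.float64(0.919)]
side tray [np.float64(0.427), np.float64(-0.2682), np.float64(1.0), np.float64(0.718)]
side stand [np.float64(0.4154), np.float64(0.2484), np.float64(-2.1), np.float64(0.751)]
side org [np.float64(0.4997), np.float64(-0.0021), np.float64(4.8), np.float64(0.894)]
ring depth [0.4183 0.2433 0.0139] 318
tray wall bbox [ 0.356 -0.345  0.009] [ 0.497 -0.211  0.02 ]
ring depth [0.4214 0.2468 0.0137] 453
tray wall bbox [ 0.358 -0.348  0.009] [ 0.499 -0.209  0.017]
box [0.532 0.4   0.06 ] [0.85  0.742 0.159]
0.53 ymin 0.617 zmax 0.133
0.57 ymin 0.512 zmax 0.133
0.61 ymin 0.515 zmax 0.134
0.65 ymin 0.524 zmax 0.134
0.69 ymin 0.533 zmax 0.134
0.73 ymin 0.428 zmax 0.134
0.77 ymin 0.405 zmax 0.141
0.81 ymin 0.401 zmax 0.143
```

Measured so far:

| Item | Position (m) | Angle |
|---|---|---|
| Long key | (0.568, 0.413) | −14° |
| Short key | (0.668, −0.0955) | −28.5° |
| Oblong cover | (0.622, −0.260) | −10° |
| Round cover | (0.636, 0.256) | – |
| Tray | (0.427, −0.278) | – |
| Organiser | (0.497, −0.003) | 4.5° |

The tall box face is at y≈0.512, so I'll grip the long key with the gripper about 15 mm off-centre, away from the box.

```bash
python3 -m pendant '[{"dp":[40,-20,-12],"angular":[0,0,1.3],"jaw":0},{"dp":[40,-20,-12],"angular":[0,0,0],"jaw":0},{"dp":[40,-20,-12],"angular":[0,0,0],"jaw":0},{"dp":[40,-20,-12],"angular":[0,0,0],"jaw":0},{"dp":[40,-20,-12],"angular":[0,0,0],"jaw":0},{"dp":[40,-20,-12],"angular":[0,0,0],"jaw":0},{"dp":[40,-20,-12],"angular":[0,0,0],"jaw":0},{"dp":[40,-20,-12],"angular":[0,0,0],"jaw":0},{"dp":[40,-20,-12],"angular":[0,0,0],"jaw":0},{"dp":[40,-20,-12],"angular":[0,0,0],"jaw":0},{"dp":[0,0,0],"angular":[0,0,0],"jaw":0}]' 30
cat >> h.py <<'E'
from scipy.spatial.transform import Rotation as Rn
def tool():
    s=read_state(); R=Rn.from_quat(s['eef_rot']).as_matrix()
    yaw=np.degrees(np.arctan2(R[1,2],R[0,2]))
    return s,np.array(s['ee_pos']),yaw,R
def st():
    s,p,y,R=tool()
    print('t %.2f'%s['time'],'tcp',p.round(4),'jawdir %.1f'%y,'down',R[:,1].round(3),'F',np.round(s['ft_force'],1),'w %.4f'%s['width'],'j7 %.2f'%s['joint_positions'][6])
E
python3 -c "from h import *; st()"
```

```text
time: 1.2
ee_pos: [0.5725, 0.3952, 0.1693]
eef_rot: [0.703, -0.09, 0.091, -0.699]
ft_force: [-0.7, -1.0, 0.2]
width: 0.0874
t 1.20 tcp [0.5725 0.3952 0.1693] jawdir 75.3 down [ 0.    -0.006 -1.   ] F [-0.7 -1.   0.2] w 0.0874 j7 0.69
```

```bash
python3 -m pendant '[{"dp":[0,0,0],"angular":[0,0,0],"jaw":0}]' && python3 - <<'E'
from h import *
st()
p,d=snap('side','side1')
im=cv2.cvtColor(p,cv2.COLOR_RGB2BGR)
cv2.imwrite('pics/side1c.png',cv2.resize(im[180:384,110:380],None,fx=2.9,fy=2.9,interpolation=cv2.INTER_CUBIC))
E
```

```text
time: 1.3
ee_pos: [0.5679, 0.4008, 0.171]
eef_rot: [0.702, -0.089, 0.088, -0.701]
ft_force: [-0.6, 0.1, 0.1]
width: 0.087
t 1.30 tcp [0.5679 0.4008 0.171 ] jawdir 75.6 down [-0.001 -0.001 -1.   ] F [-0.6  0.1  0.1] w 0.0870 j7 0.68
```

View pics/side1c.png

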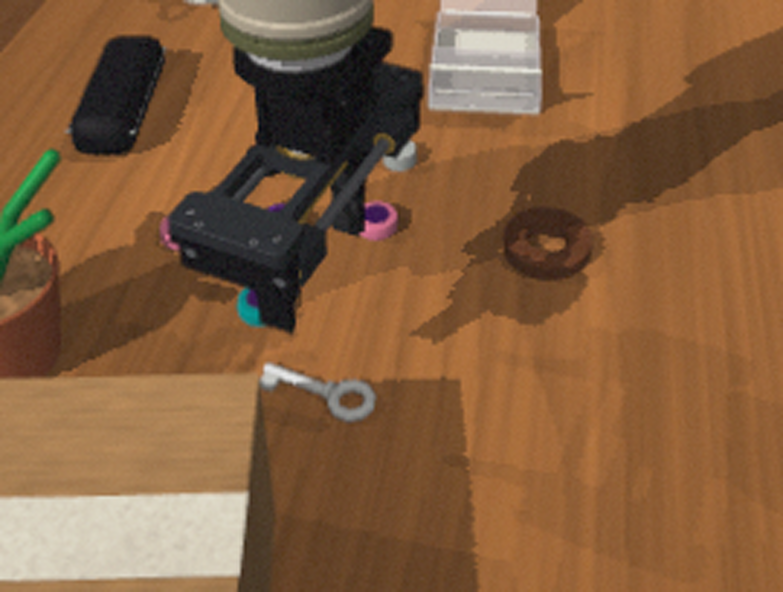

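The arm settles onto the commanded pose in about two rows. Descending beside the key.

```bash
python3 -m pendant '[{"dp":[5,-5,-25],"angular":[0,0,0],"jaw":0},{"dp":[0,0,-35],"angular":[0,0,0],"jaw":0},{"dp":[0,0,-25],"angular":[0,0,0],"jaw":0},{"dp":[0,0,-8],"angular":[0,0,0],"jaw":0},{"dp":[0,0,-4],"angular":[0,0,0],"jaw":0},{"dp":[0,0,0],"angular":[0,0,0],"jaw":0}]' 30 && python3 - <<'E'
from h import *
st()
p,d=snap('side','side2')
im=cv2.cvtColor(p,cv2.COLOR_RGB2BGR)
cv2.imwrite('pics/side2c.png',cv2.resize(im[180:384,110:380],None,fx=2.9,fy=2.9,interpolation=cv2.INTER_CUBIC))
E
```

```text
time: 1.95
ee_pos: [0.5721, 0.3982, 0.0763]
eef_rot: [-0.701, 0.087, -0.087, 0.702]
ft_force: [0.3, -0.5, 0.2]
width: 0.0869
t 1.95 tcp [0.5721 0.3982 0.0763] jawdir 75.8 down [ 0.001  0.001 -1.   ] F [ 0.3 -0.5  0.2] w 0.0869 j7 0.70
```

View pics/side2c.png

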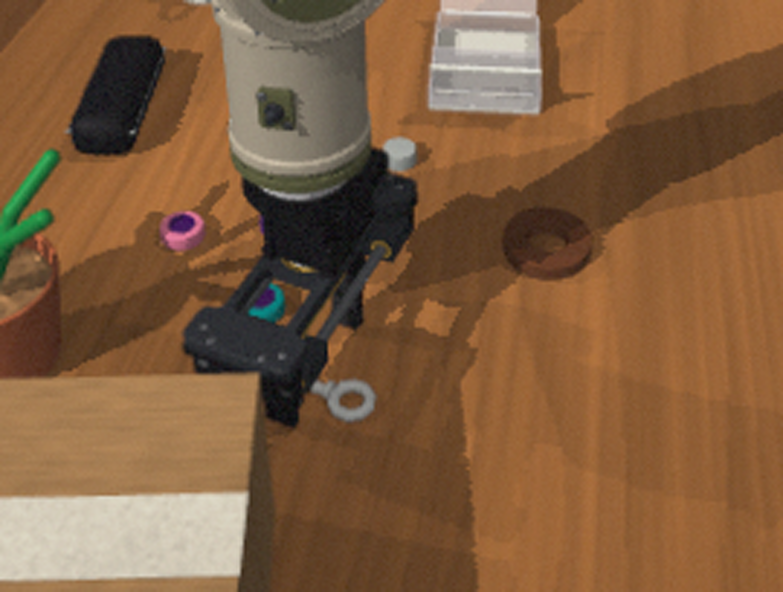

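The gripper straddles the key and clears the box, with forces near zero. Lowering a touch and closing.

```bash
python3 -m pendant '[{"dp":[0,0,-4],"angular":[0,0,0],"jaw":0},{"dp":[0,0,0],"angular":[0,0,0],"jaw":255},{"dp":[0,0,0],"angular":[0,0,0],"jaw":255},{"dp":[0,0,0],"angular":[0,0,0],"jaw":255},{"dp":[0,0,0],"angular":[0,0,0],"jaw":255},{"dp":[0,0,0],"angular":[0,0,0],"jaw":255},{"dp":[0,0,0],"angular":[0,0,0],"jaw":255},{"dp":[0,0,0],"angular":[0,0,0],"jaw":255}]' 25 && python3 - <<'E'
from h import *
st()
p,d=snap('side','side3')
im=cv2.cvtColor(p,cv2.COLOR_RGB2BGR)
cv2.imwrite('pics/side3c.png',cv2.resize(im[270:350,180:300],None,fx=6,fy=6,interpolation=cv2.INTER_CUBIC))
E
```

```text
time: 2.8
ee_pos: [0.5722, 0.3973, 0.0713]
eef_rot: [-0.702, 0.087, -0.087, 0.702]
ft_force: [-0.4, -0.5, -0.4]
width: 0.0391
t 2.80 tcp [0.5722 0.3973 0.0713] jawdir 75.8 down [-0.  0. -1.] F [-0.4 -0.5 -0.4] w 0.0391 j7 0.70
```

View pics/side3c.png

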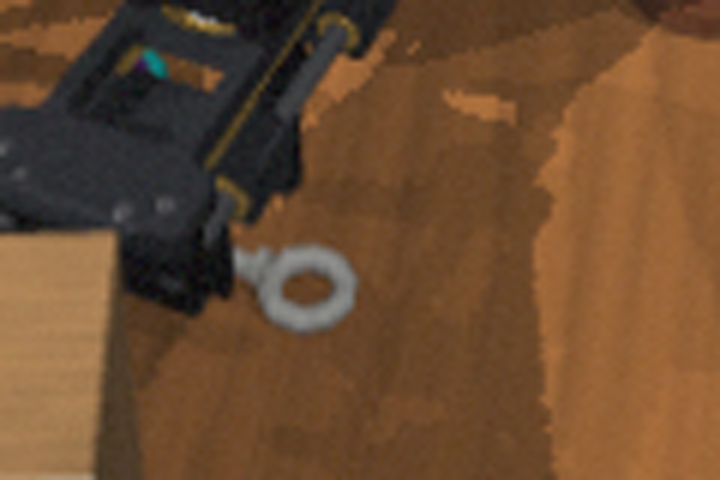

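Width is 39 mm and still closing. I'll keep closing.

```bash
python3 -m pendant '[{"dp":[0,0,0],"angular":[0,0,0],"jaw":255},{"dp":[0,0,0],"angular":[0,0,0],"jaw":255},{"dp":[0,0,0],"angular":[0,0,0],"jaw":255},{"dp":[0,0,0],"angular":[0,0,0],"jaw":255},{"dp":[0,0,0],"angular":[0,0,0],"jaw":255},{"dp":[0,0,0],"angular":[0,0,0],"jaw":255}]' 25 && python3 - <<'E'
from h import *
st()
p,d=snap('side','side4')
im=cv2.cvtColor(p,cv2.COLOR_RGB2BGR)
cv2.imwrite('pics/side4c.png',cv2.resize(im[270:350,180:300],None,fx=6,fy=6,interpolation=cv2.INTER_CUBIC))
E
```

```text
time: 3.45
ee_pos: [0.5722, 0.3973, 0.0713]
eef_rot: [-0.702, 0.087, -0.087, 0.702]
ft_force: [-1.3, -0.0, 1.0]
width: 0.0071
t 3.45 tcp [0.5722 0.3973 0.0713] jawdir 75.8 down [-0.  0. -1.] F [-1.3 -0.   1. ] w 0.0071 j7 0.70
```

View pics/side4c.png

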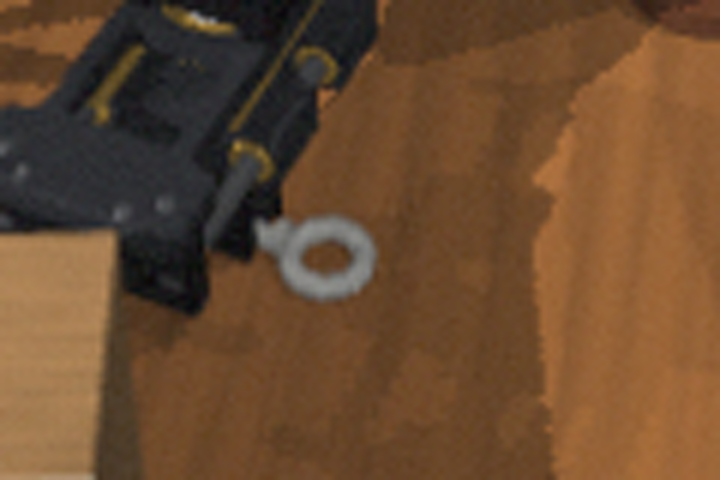

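```bash
python3 -m pendant '[{"dp":[0,0,20],"angular":[0,0,0],"jaw":255},{"dp":[0,0,40],"angular":[0,0,0],"jaw":255},{"dp":[0,0,40],"angular":[0,0,0],"jaw":255},{"dp":[0,0,20],"angular":[0,0,0],"jaw":255},{"dp":[-7,-40,0],"angular":[0,0,-4.4],"jaw":255},{"dp":[-7,-40,0],"angular":[0,0,-4.4],"jaw":255},{"dp":[-7,-40,0],"angular":[0,0,-4.4],"jaw":255},{"dp":[0,0,0],"angular":[0,0,0],"jaw":255}]' 25 && python3 - <<'E'
from h import *
st()
p,d=snap('side','side5')
im=cv2.cvtColor(p,cv2.COLOR_RGB2BGR)
cv2.imwrite('pics/side5c.png',cv2.resize(im[160:330,170:330],None,fx=3.5,fy=3.5,interpolation=cv2.INTER_CUBIC))
E
```

```text
time: 4.3
ee_pos: [0.5519, 0.2704, 0.1916]
eef_rot: [0.687, -0.171, 0.171, -0.685]
ft_force: [0.4, 0.2, -0.7]
width: 0.0071
t 4.30 tcp [0.5519 0.2704 0.1916] jawdir 62.0 down [ 0.    -0.003 -1.   ] F [ 0.4  0.2 -0.7] w 0.0071 j7 0.61
```

View pics/side5c.png

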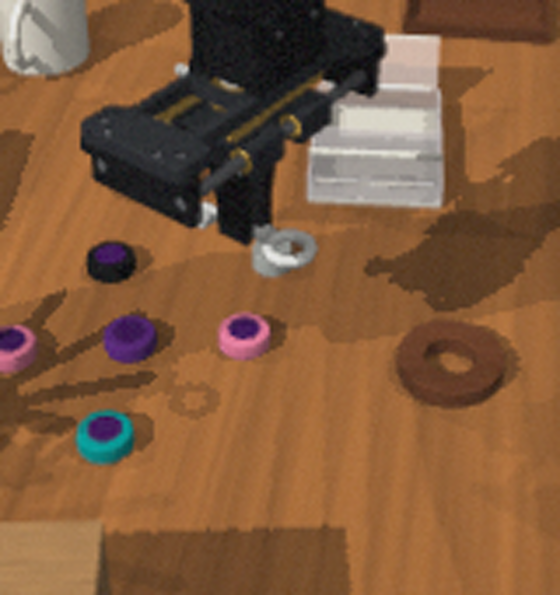

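The key is held level, with the bow out on the near side. Carrying on to the tray.

```bash
python3 -m pendant '[{"dp":[-7,-40,0],"angular":[0,0,-4.4],"jaw":255},{"dp":[-7,-40,0],"angular":[0,0,-4.4],"jaw":255},{"dp":[-7,-40,0],"angular":[0,0,-4.4],"jaw":255},{"dp":[-7,-40,0],"angular":[0,0,-4.4],"jaw":255},{"dp":[-7,-40,0],"angular":[0,0,-4.4],"jaw":255},{"dp":[-7,-40,0],"angular":[0,0,-4.4],"jaw":255},{"dp":[-7,-40,0],"angular":[0,0,-4.4],"jaw":255},{"dp":[-7,-40,0],"angular":[0,0,-4.4],"jaw":255},{"dp":[-7,-40,0],"angular":[0,0,-4.4],"jaw":255},{"dp":[-7,-40,0],"angular":[0,0,-4.4],"jaw":255},{"dp":[-7,-40,0],"angular":[0,0,-4.4],"jaw":255},{"dp":[-7,-40,0],"angular":[0,0,-4.4],"jaw":255}]' 25 && python3 -m pendant '[{"dp":[-7,-40,0],"angular":[0,0,-4.4],"jaw":255},{"dp":[-7,-40,0],"angular":[0,0,-4.4],"jaw":255},{"dp":[0,-4,0],"angular":[0,0,0],"jaw":255},{"dp":[0,0,-35],"angular":[0,0,0],"jaw":255},{"dp":[0,0,-35],"angular":[0,0,0],"jaw":255},{"dp":[0,0,-20],"angular":[0,0,0],"jaw":255},{"dp":[0,0,0],"angular":[0,0,0],"jaw":255},{"dp":[0,0,0],"angular":[0,0,0],"jaw":255}]' 25 && python3 - <<'E'
from h import *
st()
for n in('top','side'):
    p,d=snap(n,n+'6'); 
    im=cv2.cvtColor(p,cv2.COLOR_RGB2BGR)
    c=im[170:290,290:430] if n=='top' else im[110:200,240:370]
    cv2.imwrite(f'pics/{n}6c.png',cv2.resize(c,None,fx=5,fy=5,interpolation=cv2.INTER_CUBIC))
E
```

```text
time: 5.55
ee_pos: [0.4675, -0.2036, 0.1916]
eef_rot: [-0.54, 0.456, -0.456, 0.541]
ft_force: [1.0, -0.7, -0.9]
width: 0.0066
time: 6.35
ee_pos: [0.4539, -0.2863, 0.1018]
eef_rot: [0.505, -0.495, 0.495, -0.505]
ft_force: [0.2, -0.3, -0.0]
width: 0.0073
t 6.35 tcp [ 0.4539 -0.2863  0.1018] jawdir 1.1 down [ 0. -0. -1.] F [ 0.2 -0.3 -0. ] w 0.0073 j7 0.72
```

View pics/side6c.png

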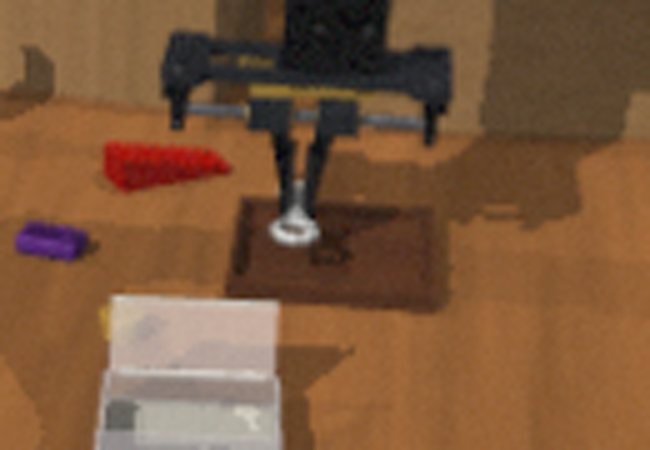

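View pics/top6c.png

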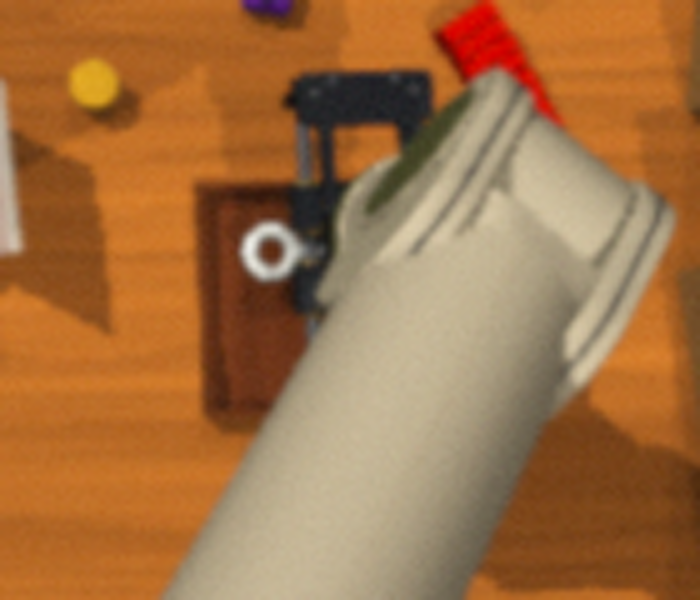

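```bash
python3 -m pendant '[{"dp":[0,0,-15],"angular":[0,0,0],"jaw":255},{"dp":[0,0,-7],"angular":[0,0,0],"jaw":255},{"dp":[0,0,-3],"angular":[0,0,0],"jaw":255},{"dp":[0,0,-1],"angular":[0,0,0],"jaw":255},{"dp":[0,0,0],"angular":[0,0,0],"jaw":255}]' 25 && python3 - <<'E'
from h import *
st()
print('bow world @z.035',onplane('top',[(290+268/5-.4,170+250/5-.4)],.035).round(4))
E
```

```text
time: 6.95
ee_pos: [0.4531, -0.2868, 0.0753]
eef_rot: [-0.504, 0.496, -0.496, 0.504]
ft_force: [-0.3, -0.2, -0.5]
width: 0.0072
t 6.95 tcp [ 0.4531 -0.2868  0.0753] jawdir 1.0 down [-0.  0. -1.] F [-0.3 -0.2 -0.5] w 0.0072 j7 0.75
bow world @z.035 [[ 0.4541 -0.2492  0.035 ]]
```

```bash
python3 -m pendant '[{"dp":[0,0,-1],"angular":[0,0,0],"jaw":255},{"dp":[0,0,0],"angular":[0,0,0],"jaw":255},{"dp":[0,0,0],"angular":[0,0,0],"jaw":150},{"dp":[0,0,0],"angular":[0,0,0],"jaw":150},{"dp":[0,0,0],"angular":[0,0,0],"jaw":150},{"dp":[0,0,0],"angular":[0,0,0],"jaw":150},{"dp":[0,0,0],"angular":[0,0,0],"jaw":150},{"dp":[0,0,0],"angular":[0,0,0],"jaw":150}]' 25 && python3 -c "from h import *; st()"
```

```text
time: 7.75
ee_pos: [0.4531, -0.2868, 0.0743]
eef_rot: [0.504, -0.496, 0.496, -0.504]
ft_force: [0.2, -0.0, 0.5]
width: 0.0352
t 7.75 tcp [ 0.4531 -0.2868  0.0743] jawdir 1.0 down [-0.  0. -1.] F [ 0.2 -0.   0.5] w 0.0352 j7 0.75
```

Released. Now lifting and going to the short key.

```bash
python3 -m pendant '[{"dp":[0,0,15],"angular":[0,0,0],"jaw":150},{"dp":[0,0,40],"angular":[0,0,0],"jaw":150},{"dp":[0,0,40],"angular":[0,0,0],"jaw":0},{"dp":[28,23,0],"angular":[0,0,7.6],"jaw":0},{"dp":[28,23,0],"angular":[0,0,7.6],"jaw":0},{"dp":[28,23,0],"angular":[0,0,7.6],"jaw":0},{"dp":[28,23,0],"angular":[0,0,7.6],"jaw":0},{"dp":[28,23,0],"angular":[0,0,7.6],"jaw":0},{"dp":[28,23,0],"angular":[0,0,7.6],"jaw":0},{"dp":[28,23,0],"angular":[0,0,7.6],"jaw":0},{"dp":[28,23,0],"angular":[0,0,7.6],"jaw":0},{"dp":[0,0,0],"angular":[0,0,0],"jaw":0}]' 25 && python3 -m pendant '[{"dp":[0,0,0],"angular":[0,0,0],"jaw":0}]' && python3 - <<'E'
from h import *
st()
for n in('top','side'):
    p,d=snap(n,n+'7'); 
    im=cv2.cvtColor(p,cv2.COLOR_RGB2BGR)
    c=im[125:275,230:410] if n=='top' else im[110:250,170:340]
    cv2.imwrite(f'pics/{n}7c.png',cv2.resize(c,None,fx=4,fy=4,interpolation=cv2.INTER_CUBIC))
E
```

```text
time: 8.95
ee_pos: [0.6801, -0.0973, 0.1699]
eef_rot: [-0.686, 0.168, -0.169, 0.688]
ft_force: [-0.6, 0.4, -0.8]
width: 0.0872
time: 9.05
ee_pos: [0.6775, -0.1023, 0.1699]
eef_rot: [0.686, -0.172, 0.172, -0.686]
ft_force: [0.1, -1.5, -0.2]
width: 0.0867
t 9.05 tcp [ 0.6775 -0.1023  0.1699] jawdir 61.8 down [ 0.    -0.001 -1.   ] F [ 0.1 -1.5 -0.2] w 0.0867 j7 1.30
```

View pics/top7c.png

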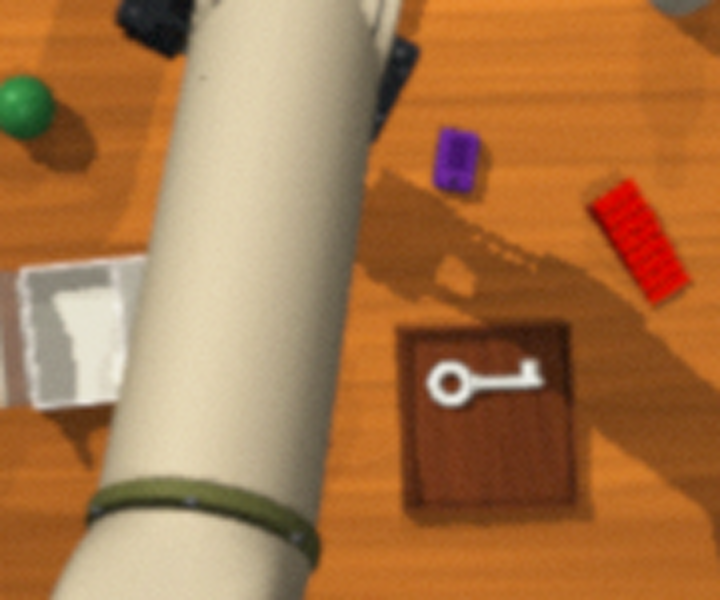

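View pics/side7c.png

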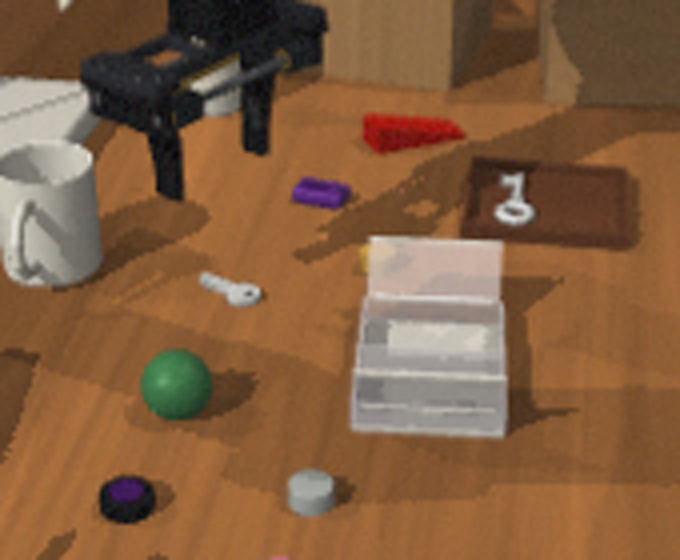

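The long key lies flat in the far half of the tray, with the bow at top px (342,221). I'll use its known jaw-line position to check the camera bias.

```bash
python3 - <<'E'
from fit import *
for n in('top','side'):
    p,c=fit(n,n+'7','long',.453,-.279,-89,.010); print(n,'long in tray',p.round(4),round(c,3), 'pinch', (p[:2]+.008*np.array([np.cos(np.radians(p[2])),np.sin(np.radians(p[2]))])).round(4))
p,c=fit('side','side7','short',.668,-.0955,-28,.005); print('short side',p.round(4),c)
E
```

```text
top long in tray [  0.4528  -0.277  -88.8862] 0.968 pinch [ 0.4529 -0.285 ]
side long in tray [  0.4558  -0.2753 -88.8095] 0.882 pinch [ 0.4559 -0.2833]
short side [  0.6696  -0.0952 -29.7061] 0.8943078985076421
```

```bash
python3 -m pendant '[{"dp":[-2,3,-25],"angular":[0,0,0],"jaw":0},{"dp":[0,0,-35],"angular":[0,0,0],"jaw":0},{"dp":[0,0,-25],"angular":[0,0,0],"jaw":60},{"dp":[0,0,-10],"angular":[0,0,0],"jaw":120},{"dp":[0,0,-3],"angular":[0,0,0],"jaw":170},{"dp":[0,0,0],"angular":[0,0,0],"jaw":255},{"dp":[0,0,0],"angular":[0,0,0],"jaw":255},{"dp":[0,0,0],"angular":[0,0,0],"jaw":255},{"dp":[0,0,0],"angular":[0,0,0],"jaw":255},{"dp":[0,0,0],"angular":[0,0,0],"jaw":255},{"dp":[0,0,0],"angular":[0,0,0],"jaw":255},{"dp":[0,0,0],"angular":[0,0,0],"jaw":255}]' 25 && python3 - <<'E'
from h import *
st()
p,d=snap('side','side8')
im=cv2.cvtColor(p,cv2.COLOR_RGB2BGR)
cv2.imwrite('pics/side8c.png',cv2.resize(im[130:230,170:290],None,fx=5,fy=5,interpolation=cv2.INTER_CUBIC))
E
```

```text
time: 10.35
ee_pos: [0.6752, -0.0998, 0.0713]
eef_rot: [-0.686, 0.172, -0.172, 0.686]
ft_force: [-0.0, 0.3, 0.0]
width: 0.0149
t 10.35 tcp [ 0.6752 -0.0998  0.0713] jawdir 61.8 down [ 0.  0. -1.] F [-0.   0.3  0. ] w 0.0149 j7 1.32
```

View pics/side8c.png

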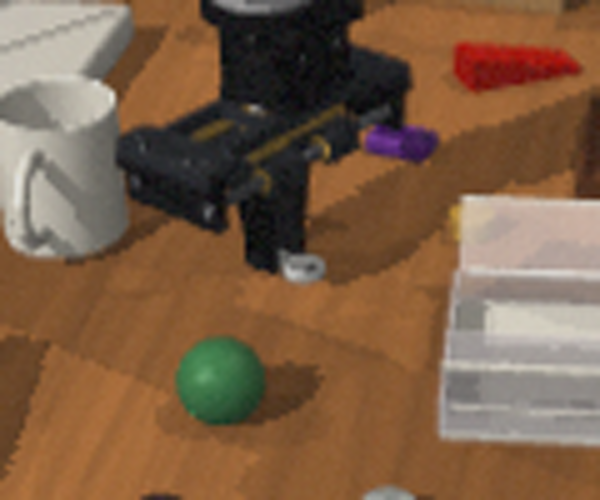

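```bash
python3 -m pendant '[{"dp":[0,0,0],"angular":[0,0,0],"jaw":255},{"dp":[0,0,0],"angular":[0,0,0],"jaw":255},{"dp":[0,0,0],"angular":[0,0,0],"jaw":255},{"dp":[0,0,20],"angular":[0,0,0],"jaw":255},{"dp":[0,0,40],"angular":[0,0,0],"jaw":255},{"dp":[0,0,40],"angular":[0,0,0],"jaw":255},{"dp":[0,0,0],"angular":[0,0,0],"jaw":255}]' 25 && python3 - <<'E'
from h import *
st()
p,d=snap('side','side9')
im=cv2.cvtColor(p,cv2.COLOR_RGB2BGR)
cv2.imwrite('pics/side9c.png',cv2.resize(im[100:210,170:290],None,fx=5,fy=5,interpolation=cv2.INTER_CUBIC))
E
```

```text
time: 11.1
ee_pos: [0.6778, -0.1005, 0.1778]
eef_rot: [-0.685, 0.169, -0.176, 0.686]
ft_force: [0.1, -0.8, 0.3]
width: 0.0086
t 11.10 tcp [ 0.6778 -0.1005  0.1778] jawdir 61.8 down [ 0.009 -0.001 -1.   ] F [ 0.1 -0.8  0.3] w 0.0086 j7 1.29
```

View pics/side9c.png

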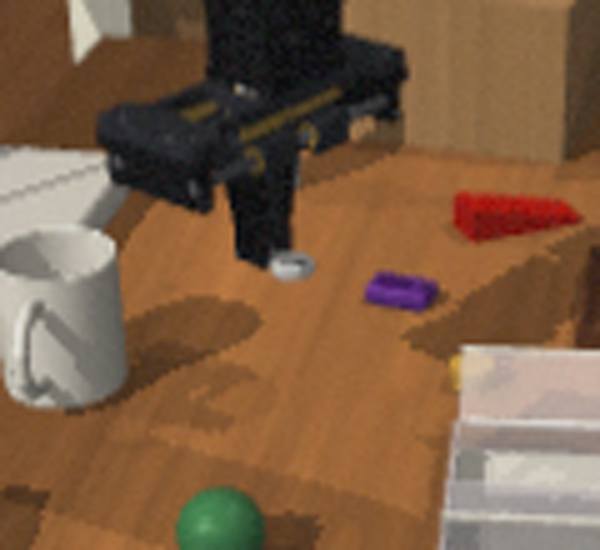

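The short key is held (width 8.6 mm, bow visible at the pads). Carrying it to the near half of the tray.

```bash
python3 -m pendant '[{"dp":[-34,-23,0],"angular":[0,0,-7.6],"jaw":255},{"dp":[-34,-23,0],"angular":[0,0,-7.6],"jaw":255},{"dp":[-34,-23,0],"angular":[0,0,-7.6],"jaw":255},{"dp":[-34,-23,0],"angular":[0,0,-7.6],"jaw":255},{"dp":[-34,-23,0],"angular":[0,0,-7.6],"jaw":255},{"dp":[-34,-23,0],"angular":[0,0,-7.6],"jaw":255},{"dp":[-34,-23,0],"angular":[0,0,-7.6],"jaw":255},{"dp":[-34,-23,0],"angular":[0,0,-7.6],"jaw":255},{"dp":[-1,-3,-35],"angular":[0,0,0],"jaw":255},{"dp":[0,0,-35],"angular":[0,0,0],"jaw":255},{"dp":[0,0,0],"angular":[0,0,0],"jaw":255},{"dp":[0,0,0],"angular":[0,0,0],"jaw":255}]' 25 && python3 - <<'E'
from h import *
st()
for n in('top','side'):
    p,d=snap(n,n+'10'); 
    im=cv2.cvtColor(p,cv2.COLOR_RGB2BGR)
    c=im[170:290,290:430] if n=='top' else im[110:200,240:370]
    cv2.imwrite(f'pics/{n}10c.png',cv2.resize(c,None,fx=4,fy=4,interpolation=cv2.INTER_CUBIC))
E
```

```text
time: 12.35
ee_pos: [0.4017, -0.2867, 0.1012]
eef_rot: [0.505, -0.496, 0.495, -0.504]
ft_force: [0.8, 0.2, 0.5]
width: 0.0083
t 12.35 tcp [ 0.4017 -0.2867  0.1012] jawdir 1.0 down [-0.002  0.    -1.   ] F [0.8 0.2 0.5] w 0.0083 j7 0.74
```

View pics/side10c.png

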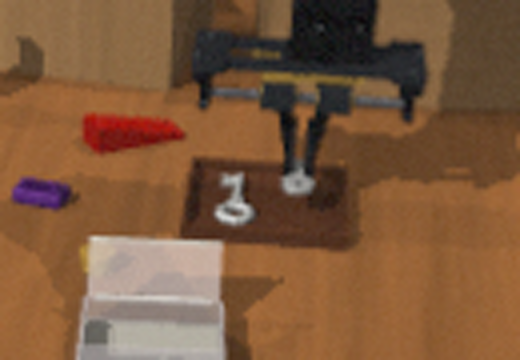

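View pics/top10c.png

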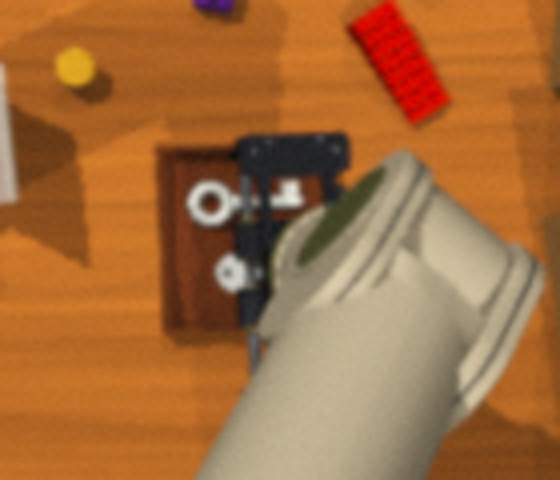

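```bash
python3 -m pendant '[{"dp":[0,0,-15],"angular":[0,0,0],"jaw":255},{"dp":[0,0,-7],"angular":[0,0,0],"jaw":255},{"dp":[0,0,-3],"angular":[0,0,0],"jaw":255},{"dp":[0,0,-2],"angular":[0,0,0],"jaw":255},{"dp":[0,0,0],"angular":[0,0,0],"jaw":255},{"dp":[0,0,0],"angular":[0,0,0],"jaw":255},{"dp":[0,0,0],"angular":[0,0,0],"jaw":165},{"dp":[0,0,0],"angular":[0,0,0],"jaw":165},{"dp":[0,0,0],"angular":[0,0,0],"jaw":165},{"dp":[0,0,0],"angular":[0,0,0],"jaw":165},{"dp":[0,0,0],"angular":[0,0,0],"jaw":165}]' 25 && python3 -c "from h import *; st()"
```

```text
time: 13.55
ee_pos: [0.4022, -0.2868, 0.0743]
eef_rot: [0.504, -0.496, 0.496, -0.504]
ft_force: [0.1, 0.2, -0.2]
width: 0.03
t 13.55 tcp [ 0.4022 -0.2868  0.0743] jawdir 1.0 down [ 0. -0. -1.] F [ 0.1  0.2 -0.2] w 0.0300 j7 0.78
```

```bash
python3 -m pendant '[{"dp":[0,0,15],"angular":[0,0,0],"jaw":165},{"dp":[0,0,40],"angular":[0,0,0],"jaw":165},{"dp":[0,0,40],"angular":[0,0,0],"jaw":50},{"dp":[24,3,0],"angular":[0,0,8.5],"jaw":50},{"dp":[24,3,0],"angular":[0,0,8.5],"jaw":50},{"dp":[24,3,0],"angular":[0,0,8.5],"jaw":50},{"dp":[24,3,0],"angular":[0,0,8.5],"jaw":50},{"dp":[24,3,0],"angular":[0,0,8.5],"jaw":50},{"dp":[24,3,0],"angular":[0,0,8.5],"jaw":50},{"dp":[24,3,0],"angular":[0,0,8.5],"jaw":50},{"dp":[24,3,0],"angular":[0,0,8.5],"jaw":50},{"dp":[24,3,0],"angular":[0,0,8.5],"jaw":50}]' 25 && python3 -m pendant '[{"dp":[3,-1,-15],"angular":[0,0,2.4],"jaw":50},{"dp":[0,0,0],"angular":[0,0,0],"jaw":50},{"dp":[0,0,0],"angular":[0,0,0],"jaw":50}]' && python3 - <<'E'
from h import *
st()
for n in('top','side'):
    p,d=snap(n,n+'11'); 
    im=cv2.cvtColor(p,cv2.COLOR_RGB2BGR)
    c=im[125:275,280:420] if n=='top' else im[90:190,200:340]
    cv2.imwrite(f'pics/{n}11c.png',cv2.resize(c,None,fx=4,fy=4,interpolation=cv2.INTER_CUBIC))
E
```

```text
time: 14.75
ee_pos: [0.619, -0.2596, 0.169]
eef_rot: [-0.703, 0.075, -0.075, 0.703]
ft_force: [0.1, -0.2, 1.0]
width: 0.0697
time: 15.05
ee_pos: [0.6205, -0.2611, 0.154]
eef_rot: [-0.704, 0.064, -0.063, 0.704]
ft_force: [0.2, 0.1, -0.1]
width: 0.07
t 15.05 tcp [ 0.6205 -0.2611  0.154 ] jawdir 79.8 down [-0.001  0.    -1.   ] F [ 0.2  0.1 -0.1] w 0.0700 j7 1.87
```

View pics/side11c.png

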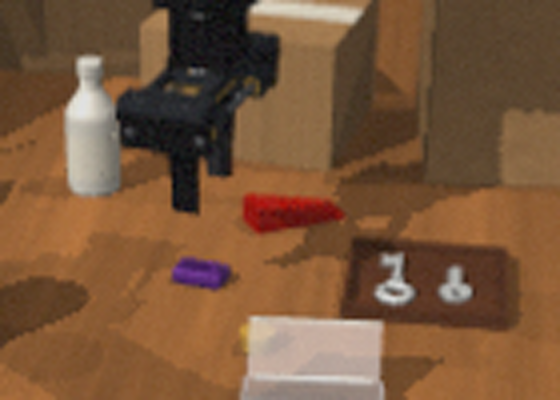

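View pics/top11c.png

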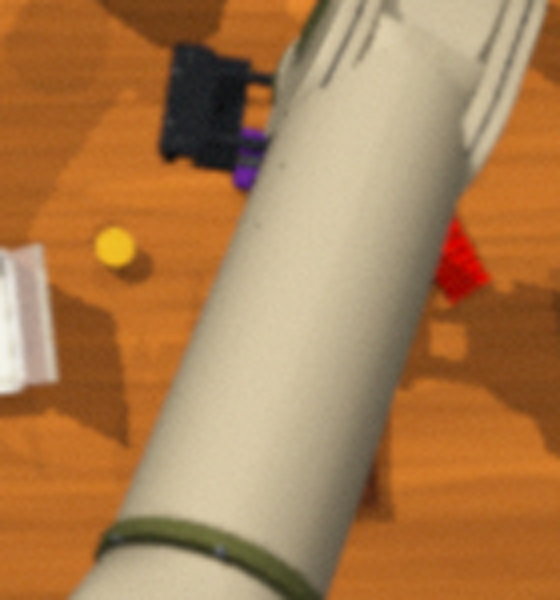

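Both keys lie flat and side by side in the tray. Descending on the oblong cover.

```bash
python3 -m pendant '[{"dp":[0,0,-30],"angular":[0,0,0],"jaw":50},{"dp":[0,0,-30],"angular":[0,0,0],"jaw":50},{"dp":[0,0,-15],"angular":[0,0,0],"jaw":50},{"dp":[0,0,-5],"angular":[0,0,0],"jaw":50},{"dp":[0,0,0],"angular":[0,0,0],"jaw":255},{"dp":[0,0,0],"angular":[0,0,0],"jaw":255},{"dp":[0,0,0],"angular":[0,0,0],"jaw":255},{"dp":[0,0,0],"angular":[0,0,0],"jaw":255},{"dp":[0,0,0],"angular":[0,0,0],"jaw":255},{"dp":[0,0,0],"angular":[0,0,0],"jaw":255},{"dp":[0,0,0],"angular":[0,0,0],"jaw":255},{"dp":[0,0,0],"angular":[0,0,0],"jaw":255}]' 20 && python3 -c "from h import *; st()"
```

```text
time: 16.35
ee_pos: [0.6213, -0.2608, 0.0745]
eef_rot: [-0.704, 0.062, -0.062, 0.704]
ft_force: [-1.2, -0.6, 4.0]
width: 0.0296
t 16.35 tcp [ 0.6213 -0.2608  0.0745] jawdir 79.9 down [ 0.  0. -1.] F [-1.2 -0.6  4. ] w 0.0296 j7 1.89
```

```bash
python3 -m pendant '[{"dp":[0,0,20],"angular":[0,0,0],"jaw":255},{"dp":[0,0,40],"angular":[0,0,0],"jaw":255},{"dp":[0,0,40],"angular":[0,0,0],"jaw":255},{"dp":[-13.5,25,0],"angular":[0,0,-8.4],"jaw":255},{"dp":[-13.5,25,0],"angular":[0,0,-8.4],"jaw":255},{"dp":[-13.5,25,0],"angular":[0,0,-8.4],"jaw":255},{"dp":[-13.5,25,0],"angular":[0,0,-8.4],"jaw":255},{"dp":[-13.5,25,0],"angular":[0,0,-8.4],"jaw":255},{"dp":[-13.5,25,0],"angular":[0,0,-8.4],"jaw":255},{"dp":[-13.5,25,0],"angular":[0,0,-8.4],"jaw":255},{"dp":[-13.5,25,0],"angular":[0,0,-8.4],"jaw":255},{"dp":[-13.5,25,0],"angular":[0,0,-8.4],"jaw":255}]' 20 && python3 -m pendant '[{"dp":[0,-1,0],"angular":[0,0,0],"jaw":255},{"dp":[0,0,-35],"angular":[0,0,0],"jaw":255},{"dp":[0,0,0],"angular":[0,0,0],"jaw":255},{"dp":[0,0,0],"angular":[0,0,0],"jaw":255}]' && python3 - <<'E'
from h import *
st()
for n in('top','side'):
    p,d=snap(n,n+'12'); 
    im=cv2.cvtColor(p,cv2.COLOR_RGB2BGR)
    c=im[150:270,200:330] if n=='top' else im[120:250,200:350]
    cv2.imwrite(f'pics/{n}12c.png',cv2.resize(c,None,fx=4.5,fy=4.5,interpolation=cv2.INTER_CUBIC))
E
```

```text
time: 17.55
ee_pos: [0.499, -0.0348, 0.1742]
eef_rot: [-0.517, 0.483, -0.483, 0.517]
ft_force: [0.7, -0.2, -0.4]
width: 0.0296
time: 17.95
ee_pos: [0.4995, -0.0376, 0.1394]
eef_rot: [0.519, -0.481, 0.481, -0.518]
ft_force: [0.5, 0.2, 0.3]
width: 0.0298
t 17.95 tcp [ 0.4995 -0.0376  0.1394] jawdir 4.3 down [-0.001 -0.001 -1.   ] F [0.5 0.2 0.3] w 0.0298 j7 0.18
```

View pics/side12c.png

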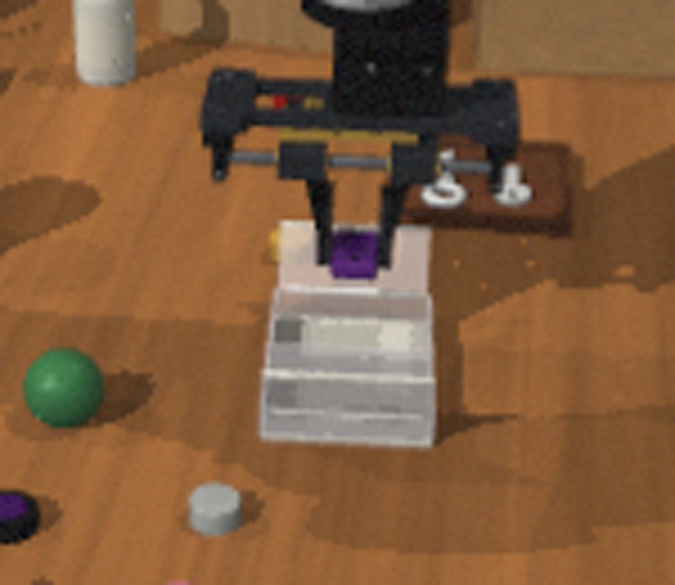

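View pics/top12c.png

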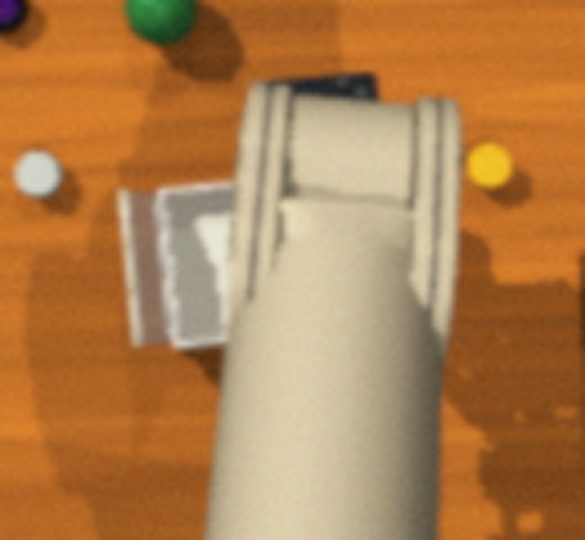

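```bash
python3 - <<'E'
from h import *
for n,cr in (('side',(120,250,200,350)),('top',(150,270,200,330))):
    im=cv2.cvtColor(np.load(f'pics/{n}12_rgb.npy'),cv2.COLOR_RGB2BGR)
    r0,r1,c0,c1=cr; f=4.5
    big=cv2.resize(im[r0:r1,c0:c1],None,fx=f,fy=f,interpolation=cv2.INTER_CUBIC)
    def L(pts,col,close=True):
        uv=(proj(n,pts)-[c0,r0]+.5)*f
        cv2.polylines(big,[uv.astype(int).reshape(-1,1,2)],close,col,1)
    C=np.array([.497,-.0032]); th=np.radians(4.4); R=np.array([[np.cos(th),-np.sin(th)],[np.sin(th),np.cos(th)]])
    def box(x,y,z): return [np.r_[C+R@[a/1000,b/1000],z/1000] for a,b in((x,y[0]),(x,y[1]),(-x,y[1]),(-x,y[0]))]
    L(box(53,(-70,70),24),(0,255,0)); L(box(50,(-67,-1.5),4),(255,255,0)); L(box(50,(1.5,67),4),(255,255,0)); L(box(53,(-1.5,1.5),24),(0,0,255))
    s,p,y,_=tool(); t=np.radians(y); Rt=np.array([[np.cos(t),-np.sin(t)],[np.sin(t),np.cos(t)]])
    zb=p[2]-.0745
    for z in(zb,zb+.014): L([np.r_[p[:2]+Rt@[a,b],z] for a,b in((.015,.023),(.015,-.023),(-.015,-.023),(-.015,.023))],(255,255,255))
    cv2.imwrite(f'pics/{n}12o.png',big)
E
```

```text
(no output)
```

View pics/side12o.png

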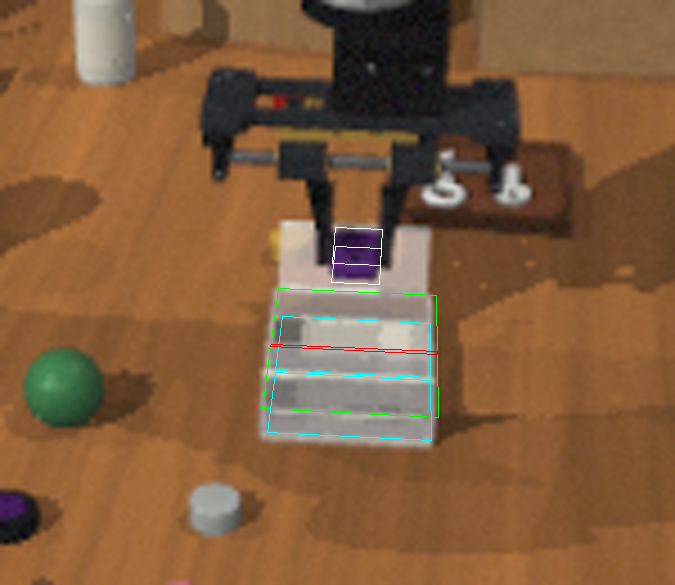

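View pics/top12o.png

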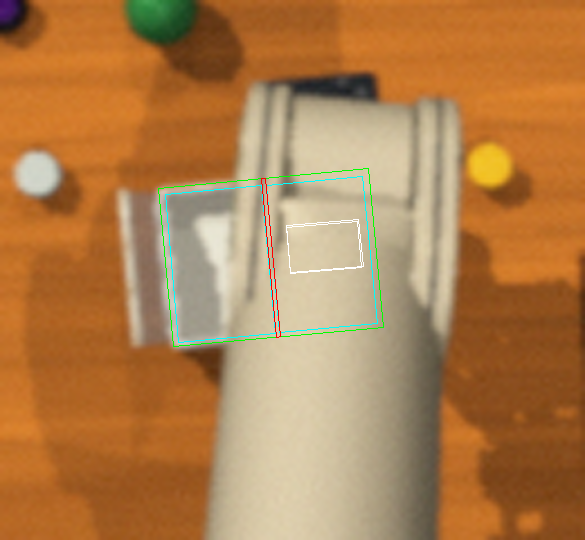

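```bash
python3 - <<'E'
from h import *
C=np.array([.497,-.0032]); th=np.radians(4.4); R=np.array([[np.cos(th),-np.sin(th)],[np.sin(th),np.cos(th)]])
for lab,y,z in(('near door top',92,65),('near end top',70,24),('far door top',-92,65),('far end top',-70,24),('divider',0,24),('near end bottom',70,0)):
    uv=(proj('side',[np.r_[C+R@[a/1000,y/1000],z/1000] for a in(53,-53)])-[200,120]+.5)*4.5; print(lab,uv.round(0).tolist())
E
```

```text
near door top [[260.0, 372.0], [443.0, 381.0]]
near end top [[262.0, 408.0], [438.0, 417.0]]
far door top [[282.0, 220.0], [440.0, 226.0]]
far end top [[279.0, 289.0], [437.0, 296.0]]
divider [[271.0, 345.0], [437.0, 353.0]]
near end bottom [[262.0, 441.0], [436.0, 449.0]]
```

The organiser model fits both door tops and both ends in the side view, and the held cover sits over the −y compartment. Lowering it.

```bash
python3 -m pendant '[{"dp":[0,0,-30],"angular":[0,0,0],"jaw":255},{"dp":[0,0,-18],"angular":[0,0,0],"jaw":255},{"dp":[0,0,-8],"angular":[0,0,0],"jaw":255},{"dp":[0,0,-3],"angular":[0,0,0],"jaw":255},{"dp":[0,0,-1.5],"angular":[0,0,0],"jaw":255},{"dp":[0,0,0],"angular":[0,0,0],"jaw":255},{"dp":[0,0,0],"angular":[0,0,0],"jaw":255}]' 20 && python3 -c "from h import *; st()"
```

```text
time: 18.75
ee_pos: [0.5001, -0.0368, 0.0795]
eef_rot: [-0.518, 0.481, -0.481, 0.519]
ft_force: [0.1, -0.9, 0.2]
width: 0.03
t 18.75 tcp [ 0.5001 -0.0368  0.0795] jawdir 4.3 down [ 0.001  0.    -1.   ] F [ 0.1 -0.9  0.2] w 0.0300 j7 0.24
```

```bash
python3 -m pendant '[{"dp":[0,0,-1],"angular":[0,0,0],"jaw":255},{"dp":[0,0,0],"angular":[0,0,0],"jaw":255},{"dp":[0,0,0],"angular":[0,0,0],"jaw":120},{"dp":[0,0,0],"angular":[0,0,0],"jaw":120},{"dp":[0,0,0],"angular":[0,0,0],"jaw":120},{"dp":[0,0,0],"angular":[0,0,0],"jaw":120},{"dp":[0,0,20],"angular":[0,0,0],"jaw":120},{"dp":[0,0,40],"angular":[0,0,0],"jaw":120},{"dp":[0,0,40],"angular":[0,0,0],"jaw":120},{"dp":[0,0,0],"angular":[0,0,0],"jaw":120}]' 20 && python3 -c "from h import *; st()"
```

```text
time: 19.75
ee_pos: [0.5021, -0.037, 0.1826]
eef_rot: [-0.516, 0.479, -0.483, 0.52]
ft_force: [0.3, -0.2, -0.5]
width: 0.0461
t 19.75 tcp [ 0.5021 -0.037   0.1826] jawdir 4.3 down [ 0.008  0.001 -1.   ] F [ 0.3 -0.2 -0.5] w 0.0461 j7 0.15
```

```bash
python3 -m pendant '[{"dp":[17,36,0],"angular":[0,0,7],"jaw":88},{"dp":[17,36,0],"angular":[0,0,7],"jaw":88},{"dp":[17,36,0],"angular":[0,0,7],"jaw":88},{"dp":[17,36,0],"angular":[0,0,7],"jaw":88},{"dp":[17,36,0],"angular":[0,0,7],"jaw":88},{"dp":[17,36,0],"angular":[0,0,7],"jaw":88},{"dp":[17,36,0],"angular":[0,0,7],"jaw":88},{"dp":[17,36,0],"angular":[0,0,7],"jaw":88},{"dp":[-1,3,-20],"angular":[0,0,0],"jaw":88},{"dp":[0,0,0],"angular":[0,0,0],"jaw":88},{"dp":[0,0,0],"angular":[0,0,0],"jaw":88}]' 20 && python3 - <<'E'
from h import *
st()
for n in('top','side'):
    p,d=snap(n,n+'13'); 
    im=cv2.cvtColor(p,cv2.COLOR_RGB2BGR)
    c=im[110:250,120:300] if n=='top' else im[150:310,140:320]
    cv2.imwrite(f'pics/{n}13c.png',cv2.resize(c,None,fx=4,fy=4,interpolation=cv2.INTER_CUBIC)[:600])
E
```

```text
time: 20.85
ee_pos: [0.6344, 0.253, 0.1571]
eef_rot: [0.684, -0.182, 0.181, -0.683]
ft_force: [-0.3, -1.0, 0.3]
width: 0.0569
t 20.85 tcp [0.6344 0.253  0.1571] jawdir 60.2 down [-0.001 -0.001 -1.   ] F [-0.3 -1.   0.3] w 0.0569 j7 0.71
```

View pics/side13c.png

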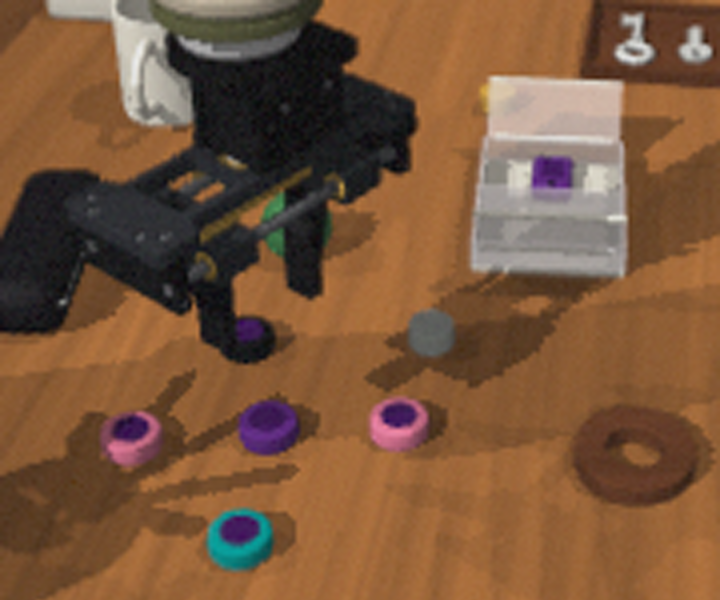

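View pics/top13c.png

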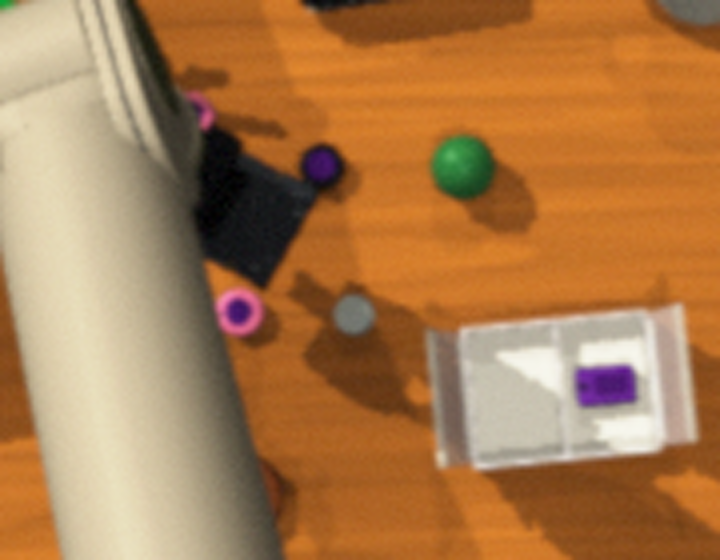

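The oblong cover lies flat in the −y compartment. Descending on the all-purple disc with the jaws half open and clear of its neighbours.

```bash
python3 -m pendant '[{"dp":[0,0,-35],"angular":[0,0,0],"jaw":88},{"dp":[0,0,-30],"angular":[0,0,0],"jaw":88},{"dp":[0,0,-14],"angular":[0,0,0],"jaw":88},{"dp":[0,0,-4],"angular":[0,0,0],"jaw":88},{"dp":[0,0,0],"angular":[0,0,0],"jaw":88}]' 20 && python3 - <<'E'
from h import *
st()
p,d=snap('side','side14')
im=cv2.cvtColor(p,cv2.COLOR_RGB2BGR)
cv2.imwrite('pics/side14c.png',cv2.resize(im[190:310,140:290],None,fx=4.5,fy=4.5,interpolation=cv2.INTER_CUBIC))
E
```

```text
time: 21.45
ee_pos: [0.6351, 0.254, 0.0756]
eef_rot: [-0.683, 0.181, -0.182, 0.684]
ft_force: [-0.6, 1.0, 0.8]
width: 0.0571
t 21.45 tcp [0.6351 0.254  0.0756] jawdir 60.3 down [ 0.001  0.    -1.   ] F [-0.6  1.   0.8] w 0.0571 j7 0.73
```

View pics/side14c.png

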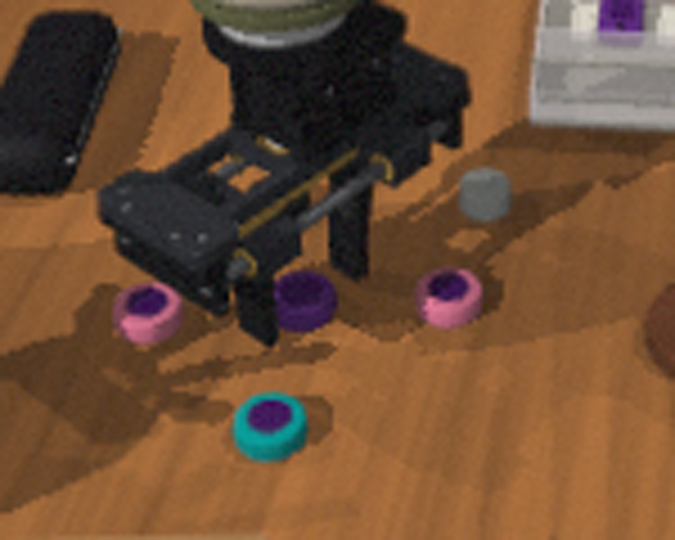

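```bash
python3 -m pendant '[{"dp":[0,0,-1],"angular":[0,0,0],"jaw":255},{"dp":[0,0,0],"angular":[0,0,0],"jaw":255},{"dp":[0,0,0],"angular":[0,0,0],"jaw":255},{"dp":[0,0,0],"angular":[0,0,0],"jaw":255},{"dp":[0,0,0],"angular":[0,0,0],"jaw":255},{"dp":[0,0,0],"angular":[0,0,0],"jaw":255},{"dp":[0,0,20],"angular":[0,0,0],"jaw":255},{"dp":[0,0,40],"angular":[0,0,0],"jaw":255},{"dp":[0,0,40],"angular":[0,0,0],"jaw":255},{"dp":[0,0,0],"angular":[0,0,0],"jaw":255},{"dp":[0,0,0],"angular":[0,0,0],"jaw":255}]' 20 && python3 - <<'E'
from h import *
st()
p,d=snap('side','side15')
im=cv2.cvtColor(p,cv2.COLOR_RGB2BGR)
cv2.imwrite('pics/side15c.png',cv2.resize(im[150:310,140:290],None,fx=3.7,fy=3.7,interpolation=cv2.INTER_CUBIC))
E
```

```text
time: 22.6
ee_pos: [0.635, 0.2543, 0.1746]
eef_rot: [-0.683, 0.181, -0.182, 0.684]
ft_force: [-0.3, -0.1, -0.5]
width: 0.0347
t 22.60 tcp [0.635  0.2543 0.1746] jawdir 60.3 down [ 0.001  0.001 -1.   ] F [-0.3 -0.1 -0.5] w 0.0347 j7 0.71
```

View pics/side15c.png

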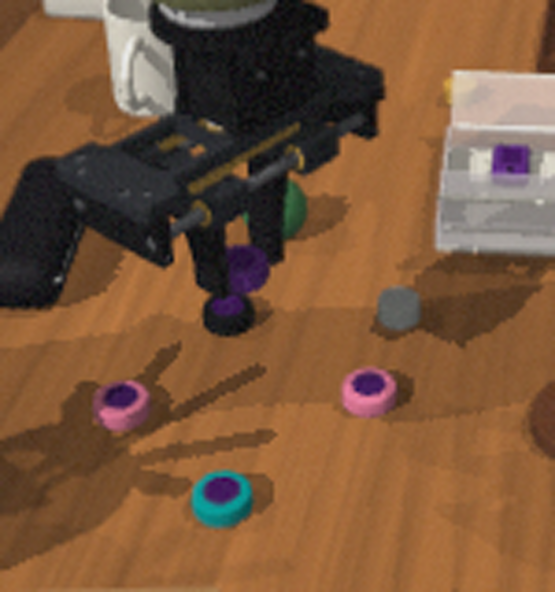

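```bash
python3 - <<'E'
from h import *
im=cv2.cvtColor(np.load('pics/side15_rgb.npy'),cv2.COLOR_RGB2BGR)
big=cv2.resize(im[195:250,180:240],None,fx=10,fy=10,interpolation=cv2.INTER_CUBIC)
big=np.clip(big.astype(float)*1.8,0,255).astype(np.uint8)
cv2.imwrite('pics/side15z.png',big)
P=cloud('side',np.load('pics/side15_d.npy'))
rgb=np.load('pics/side15_rgb.npy'); hsv=cv2.cvtColor(rgb,cv2.COLOR_RGB2HSV).astype(int)
m=(hsv[...,0]>120)&(hsv[...,0]<155)&(hsv[...,1]>90); w=np.zeros(m.shape,bool); w[212:232,198:215]=1; m&=w
Q=P[m]; print(len(Q)); Q=Q[Q[:,2]>.06]; print('n',len(Q),'mean',Q.mean(0).round(4),'min',Q.min(0).round(3),'max',Q.max(0).round(3))
c=Q.mean(0); U,S,V=np.linalg.svd(Q-c); print('normal',V[2].round(3),'sv',S.round(4))
E
```

```text
139
n 123 mean [0.6318 0.26   0.1133] min [0.621 0.237 0.101] max [0.647 0.283 0.155]
normal [-0.513  0.052  0.857] sv [0.1097 0.077  0.0568]
```

View pics/side15z.png

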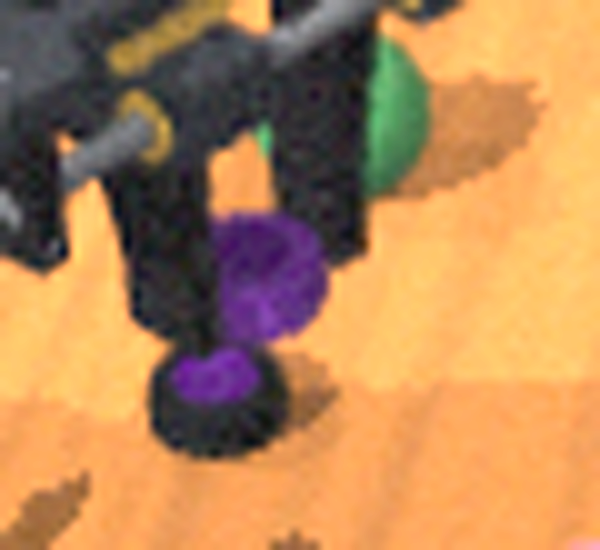

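The disc sits level in the pads. Moving it to the +y compartment.

```bash
python3 -m pendant '[{"dp":[-20,-32,0],"angular":[0,0,-8],"jaw":255},{"dp":[-20,-32,0],"angular":[0,0,-8],"jaw":255},{"dp":[-20,-32,0],"angular":[0,0,-8],"jaw":255},{"dp":[-20,-32,0],"angular":[0,0,-8],"jaw":255},{"dp":[-20,-32,0],"angular":[0,0,-8],"jaw":255},{"dp":[-20,-32,0],"angular":[0,0,-8],"jaw":255},{"dp":[-20,-32,0],"angular":[0,0,-8],"jaw":255},{"dp":[0,0,-30],"angular":[0,0,0],"jaw":255},{"dp":[0,0,0],"angular":[0,0,0],"jaw":255},{"dp":[0,0,0],"angular":[0,0,0],"jaw":255}]' 20 && python3 - <<'E'
from h import *
st()
n='side'; p,d=snap(n,n+'16'); 
im=cv2.cvtColor(p,cv2.COLOR_RGB2BGR)
r0,r1,c0,c1=120,250,200,350; f=4.5
big=cv2.resize(im[r0:r1,c0:c1],None,fx=f,fy=f,interpolation=cv2.INTER_CUBIC)
s,q,y,_=tool()
t=np.linspace(0,2*np.pi,40)
for z in(q[2]-.0746,q[2]-.0606):
    uv=(proj(n,np.c_[q[0]+.018*np.cos(t),q[1]+.018*np.sin(t),np.full(40,z)])-[c0,r0]+.5)*f
    cv2.polylines(big,[uv.astype(int).reshape(-1,1,2)],True,(255,255,255),1)
cv2.imwrite('pics/side16o.png',big)
E
```

```text
time: 23.65
ee_pos: [0.4941, 0.0306, 0.1431]
eef_rot: [0.519, -0.481, 0.48, -0.518]
ft_force: [0.5, 0.1, -0.2]
width: 0.0352
t 23.65 tcp [0.4941 0.0306 0.1431] jawdir 4.4 down [-0.002 -0.001 -1.   ] F [ 0.5  0.1 -0.2] w 0.0352 j7 0.03
```

View pics/side16o.png

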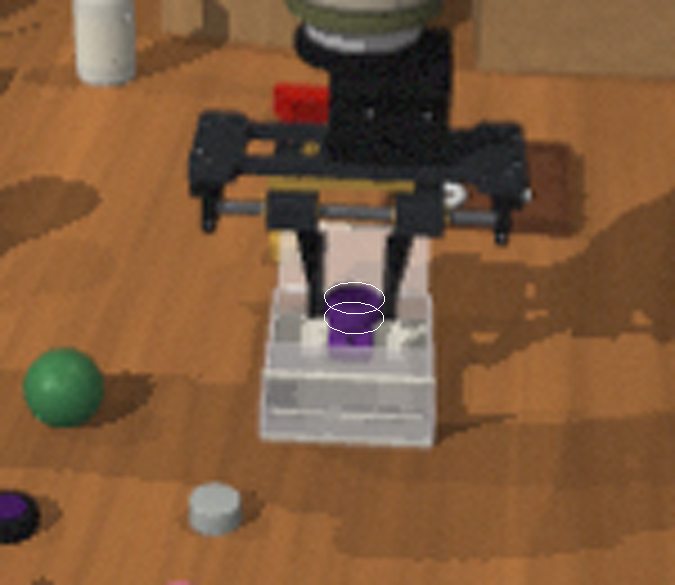

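```bash
python3 -m pendant '[{"dp":[0,0,-30],"angular":[0,0,0],"jaw":255},{"dp":[0,0,-20],"angular":[0,0,0],"jaw":255},{"dp":[0,0,-10],"angular":[0,0,0],"jaw":255},{"dp":[0,0,-4],"angular":[0,0,0],"jaw":255},{"dp":[0,0,-1.5],"angular":[0,0,0],"jaw":255},{"dp":[0,0,0],"angular":[0,0,0],"jaw":255},{"dp":[0,0,0],"angular":[0,0,0],"jaw":255}]' 20 && python3 -c "from h import *; st()"
```

```text
time: 24.4
ee_pos: [0.4952, 0.0304, 0.0791]
eef_rot: [-0.518, 0.481, -0.481, 0.519]
ft_force: [0.5, -0.2, -0.0]
width: 0.0356
t 24.40 tcp [0.4952 0.0304 0.0791] jawdir 4.3 down [ 0.001  0.    -1.   ] F [ 0.5 -0.2 -0. ] w 0.0356 j7 0.10
```

```bash
python3 -m pendant '[{"dp":[0,0,-0.5],"angular":[0,0,0],"jaw":255},{"dp":[0,0,0],"angular":[0,0,0],"jaw":255},{"dp":[0,0,0],"angular":[0,0,0],"jaw":110},{"dp":[0,0,0],"angular":[0,0,0],"jaw":110},{"dp":[0,0,0],"angular":[0,0,0],"jaw":110},{"dp":[0,0,0],"angular":[0,0,0],"jaw":110},{"dp":[0,0,20],"angular":[0,0,0],"jaw":110},{"dp":[0,0,40],"angular":[0,0,0],"jaw":110},{"dp":[0,0,40],"angular":[0,0,0],"jaw":110},{"dp":[0,0,0],"angular":[0,0,0],"jaw":110}]' 20 && python3 -c "from h import *; st()"
```

```text
time: 25.4
ee_pos: [0.4971, 0.0303, 0.1825]
eef_rot: [-0.516, 0.48, -0.482, 0.521]
ft_force: [0.3, 0.0, -0.4]
width: 0.0492
t 25.40 tcp [0.4971 0.0303 0.1825] jawdir 4.3 down [ 0.007  0.002 -1.   ] F [ 0.3  0.  -0.4] w 0.0492 j7 0.01
```

```bash
python3 -m pendant '[{"dp":[34,7.5,0],"angular":[0,0,0],"jaw":0},{"dp":[34,7.5,0],"angular":[0,0,0],"jaw":0},{"dp":[34,7.5,0],"angular":[0,0,0],"jaw":0},{"dp":[34,7.5,0],"angular":[0,0,0],"jaw":0},{"dp":[34,7.5,0],"angular":[0,0,0],"jaw":0},{"dp":[1,0,-20],"angular":[0,0,0],"jaw":0},{"dp":[0,0,0],"angular":[0,0,0],"jaw":0},{"dp":[0,0,0],"angular":[0,0,0],"jaw":0}]' 12 && python3 - <<'E'
from h import *
st()
for n in('top','side'):
    p,d=snap(n,n+'17'); 
    im=cv2.cvtColor(p,cv2.COLOR_RGB2BGR)
    c=im[110:260,150:330] if n=='top' else im[110:250,170:340]
    cv2.imwrite(f'pics/{n}17c.png',cv2.resize(c,None,fx=4,fy=4,interpolation=cv2.INTER_CUBIC)[:600])
print('ball top px->', onplane('top',[(235.26,151.32)],.022).round(4), 'side', onplane('side',[(213.37,205.83)],.022).round(4))
E
```

```text
time: 26.2
ee_pos: [0.6649, 0.0673, 0.1572]
eef_rot: [0.519, -0.481, 0.481, -0.518]
ft_force: [0.1, 0.4, 0.4]
width: 0.0868
t 26.20 tcp [0.6649 0.0673 0.1572] jawdir 4.3 down [-0.002 -0.001 -1.   ] F [0.1 0.4 0.4] w 0.0868 j7 0.11
ball top px-> [[0.6665 0.0681 0.022 ]] side [[0.6698 0.0669 0.022 ]]
```

View pics/side17c.png

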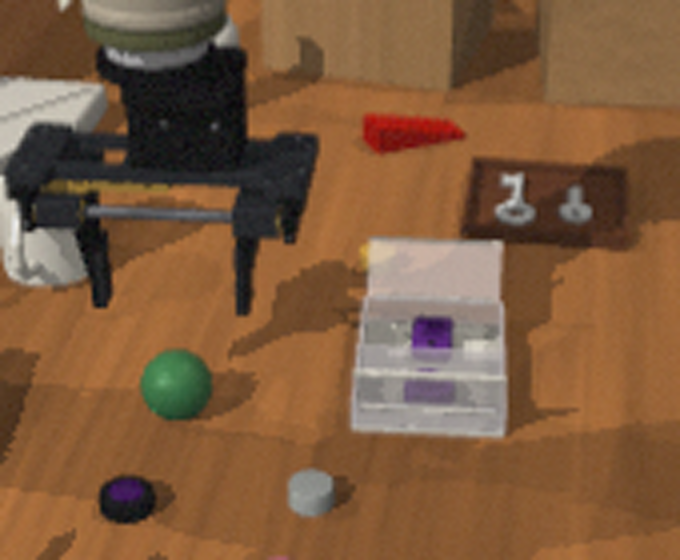

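View pics/top17c.png

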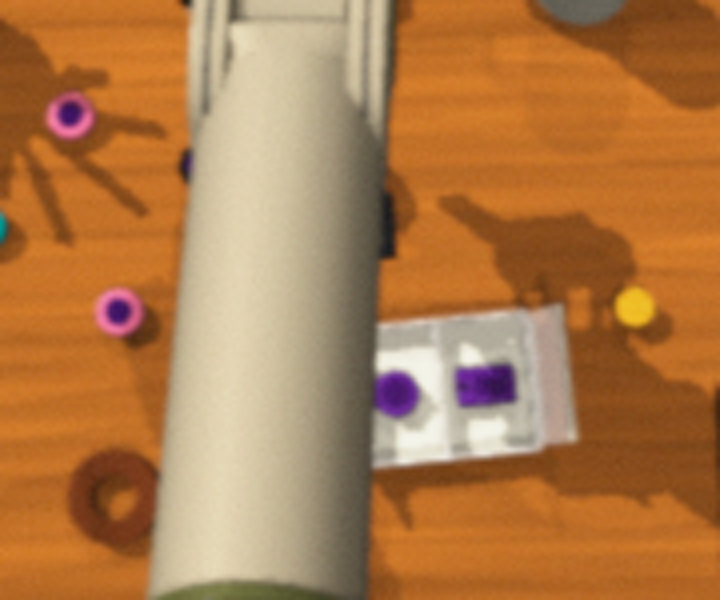

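Both covers are in place. Lowering onto the paperweight.

```bash
python3 -m pendant '[{"dp":[0,0,-30],"angular":[0,0,0],"jaw":0},{"dp":[0,0,-30],"angular":[0,0,0],"jaw":0},{"dp":[0,0,-15],"angular":[0,0,0],"jaw":0},{"dp":[0,0,-4],"angular":[0,0,0],"jaw":0},{"dp":[0,0,0],"angular":[0,0,0],"jaw":60},{"dp":[0,0,0],"angular":[0,0,0],"jaw":255},{"dp":[0,0,0],"angular":[0,0,0],"jaw":255},{"dp":[0,0,0],"angular":[0,0,0],"jaw":255},{"dp":[0,0,0],"angular":[0,0,0],"jaw":255},{"dp":[0,0,0],"angular":[0,0,0],"jaw":255},{"dp":[0,0,0],"angular":[0,0,0],"jaw":255}]' 15 && python3 - <<'E'
from h import *
st()
p,d=snap('side','side18')
im=cv2.cvtColor(p,cv2.COLOR_RGB2BGR)
cv2.imwrite('pics/side18c.png',cv2.resize(im[120:230,160:280],None,fx=5,fy=5,interpolation=cv2.INTER_CUBIC))
E
```

```text
time: 27.4
ee_pos: [0.666, 0.0678, 0.0792]
eef_rot: [-0.518, 0.481, -0.481, 0.519]
ft_force: [0.4, 1.1, 3.0]
width: 0.0481
t 27.40 tcp [0.666  0.0678 0.0792] jawdir 4.3 down [ 0.001  0.    -1.   ] F [0.4 1.1 3. ] w 0.0481 j7 0.14
```

View pics/side18c.png

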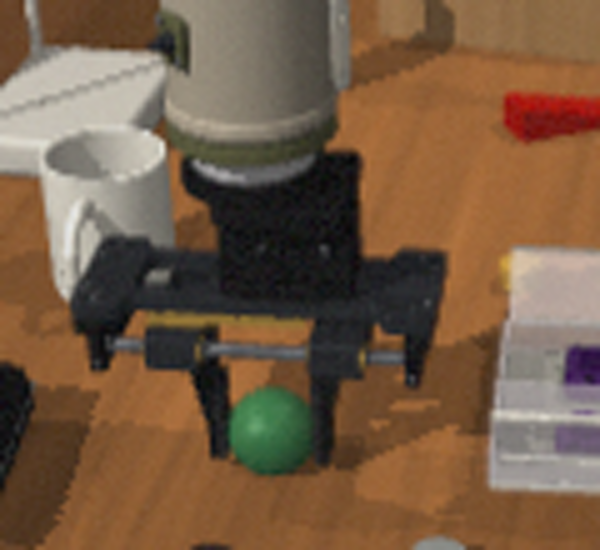

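The ball is gripped at 48 mm. Before moving it, I'll refine the ring centre from the stored pictures.

```bash
python3 - <<'E'
from h import *
for n,fn,cx,cy in(('top','top0',.419,.243),('side','side17',.421,.246),('top','top13',.419,.243),('side','side9',.421,.246)):
    rgb=np.load(f'pics/{fn}_rgb.npy')
    o=ortho(n,rgb,cx,cy,.06,.014,4)
    cv2.imwrite(f'pics/ring_{fn}.png',cv2.cvtColor(o,cv2.COLOR_RGB2BGR))
a=[cv2.imread(f'pics/ring_{f}.png') for f in('top0','side17')]
for i in a:
    for k in range(0,480,40): cv2.line(i,(k,0),(k,5),(255,255,255),1); cv2.line(i,(0,k),(5,k),(255,255,255),1)
    cv2.circle(i,(240,240),144,(0,255,0),1); cv2.circle(i,(240,240),68,(0,255,0),1)
cv2.imwrite('pics/rings.png',cv2.resize(np.hstack(a),(800,400)))
E
```

```text
(no output)
```

View pics/rings.png

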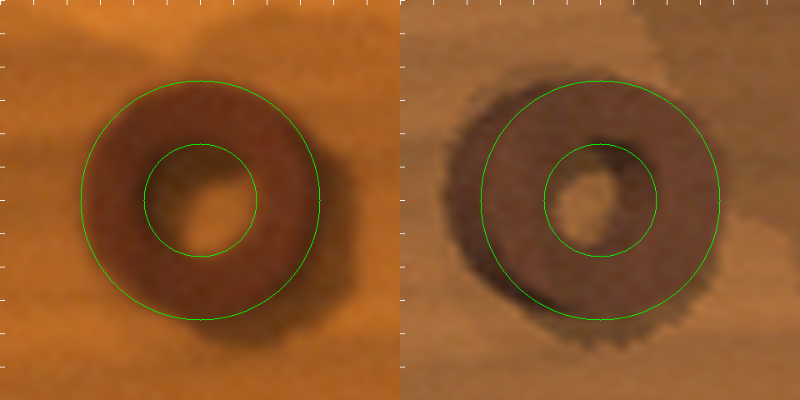

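```bash
python3 -m pendant '[{"dp":[0,0,10],"angular":[0,0,0],"jaw":255},{"dp":[0,0,25],"angular":[0,0,0],"jaw":255},{"dp":[0,0,30],"angular":[0,0,0],"jaw":255},{"dp":[0,0,15],"angular":[0,0,0],"jaw":255},{"dp":[0,0,0],"angular":[0,0,0],"jaw":255},{"dp":[0,0,0],"angular":[0,0,0],"jaw":255}]' 15 && python3 - <<'E'
from h import *
st()
p,d=snap('side','side19')
im=cv2.cvtColor(p,cv2.COLOR_RGB2BGR)
cv2.imwrite('pics/side19c.png',cv2.resize(im[100:230,160:280],None,fx=4.5,fy=4.5,interpolation=cv2.INTER_CUBIC))
E
```

```text
time: 28.05
ee_pos: [0.6652, 0.0679, 0.1579]
eef_rot: [0.519, -0.481, 0.481, -0.518]
ft_force: [-0.4, 0.1, -2.5]
width: 0.0484
t 28.05 tcp [0.6652 0.0679 0.1579] jawdir 4.3 down [-0.001  0.    -1.   ] F [-0.4  0.1 -2.5] w 0.0484 j7 0.11
```

View pics/side19c.png

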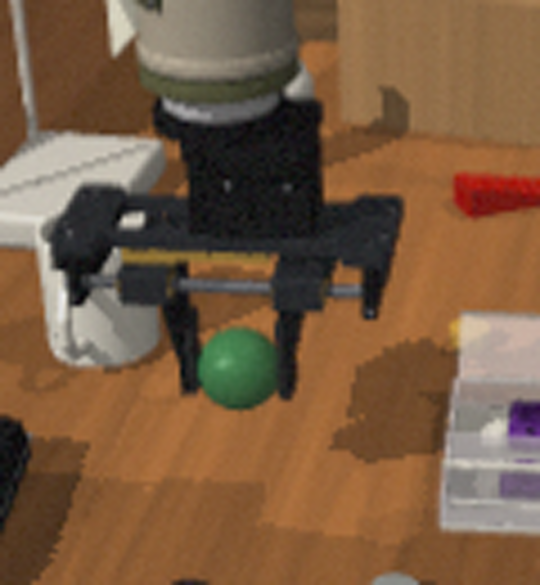

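```bash
cat >> h.py <<'E'
from scipy.optimize import least_squares
def ballfit(n,fn,u0,v0,r0=22):
    rgb=np.load(f'pics/{fn}_rgb.npy'); hsv=cv2.cvtColor(rgb,cv2.COLOR_RGB2HSV); d=np.load(f'pics/{fn}_d.npy'); PP=cloud(n,d)
    m=(hsv[...,0]>50)&(hsv[...,0]<90)&(hsv[...,1]>90); w=np.zeros_like(m); w[v0-r0:v0+r0+1,u0-r0:u0+r0+1]=1; m&=w
    nl,lb,stt,_=cv2.connectedComponentsWithStats(m.astype(np.uint8)); m=lb==1+np.argmax(stt[1:,4])
    ys,xs=np.nonzero(m); m2=cv2.erode(m.astype(np.uint8),np.ones((3,3)))>0
    Q=PP[m2]; Q=Q[~np.isnan(Q[:,0])]
    r=least_squares(lambda c:np.linalg.norm(Q-c,axis=1)-0.025,Q.mean(0)-[0,0,0.01],loss='soft_l1',f_scale=0.002)
    return r.x,(xs.min()+xs.max())/2,(ys.min()+ys.max())/2,len(Q)
E
python3 - <<'E'
from h import *
print(ballfit('side','side19',213,182)); s,p,y,_=tool(); print(p-[0,0,.057])
E
```

```text
(array([0.66655517, 0.06646289, 0.10165374]), np.float64(212.0), np.float64(181.5), 162)
[0.66490655 0.06786252 0.10023885]
```

```bash
python3 -m pendant '[{"dp":[-14,10,0],"angular":[0,0,0],"jaw":255},{"dp":[-27,19,0],"angular":[0,0,0],"jaw":255},{"dp":[-27,19,0],"angular":[0,0,0],"jaw":255},{"dp":[-27,19,0],"angular":[0,0,0],"jaw":255},{"dp":[-27,19,0],"angular":[0,0,0],"jaw":255},{"dp":[-27,19,0],"angular":[0,0,0],"jaw":255},{"dp":[-27,19,0],"angular":[0,0,0],"jaw":255},{"dp":[-27,19,0],"angular":[0,0,0],"jaw":255},{"dp":[-27,19,0],"angular":[0,0,0],"jaw":255},{"dp":[-17,12,0],"angular":[0,0,0],"jaw":255},{"dp":[0,0,0],"angular":[0,0,0],"jaw":255},{"dp":[0,0,0],"angular":[0,0,0],"jaw":255}]' 15 && python3 - <<'E'
from h import *
st()
for n in('top','side'):
    p,d=snap(n,n+'20'); 
    im=cv2.cvtColor(p,cv2.COLOR_RGB2BGR)
    c=im[170:290,110:260] if n=='top' else im[170:300,220:370]
    cv2.imwrite(f'pics/{n}20c.png',cv2.resize(c,None,fx=4.5,fy=4.5,interpolation=cv2.INTER_CUBIC))
E
```

```text
time: 29.3
ee_pos: [0.4183, 0.2415, 0.158]
eef_rot: [0.519, -0.481, 0.481, -0.518]
ft_force: [-0.2, 0.3, -1.1]
width: 0.0482
t 29.30 tcp [0.4183 0.2415 0.158 ] jawdir 4.3 down [-0.001 -0.001 -1.   ] F [-0.2  0.3 -1.1] w 0.0482 j7 -0.47
```

View pics/side20c.png

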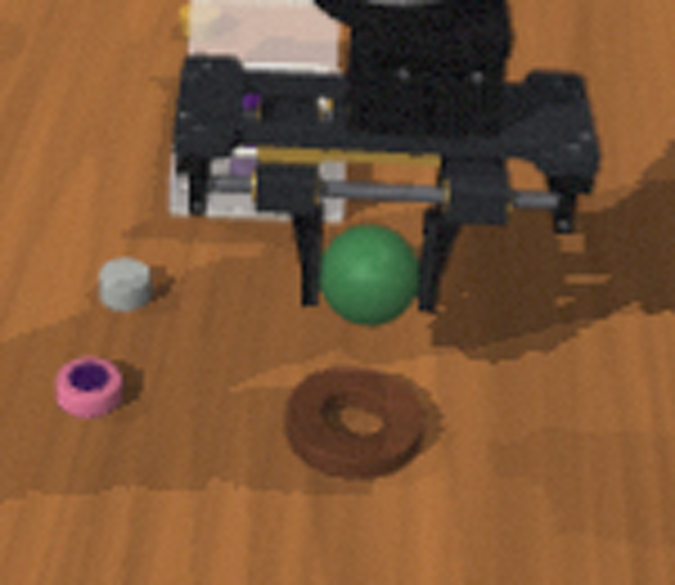

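View pics/top20c.png

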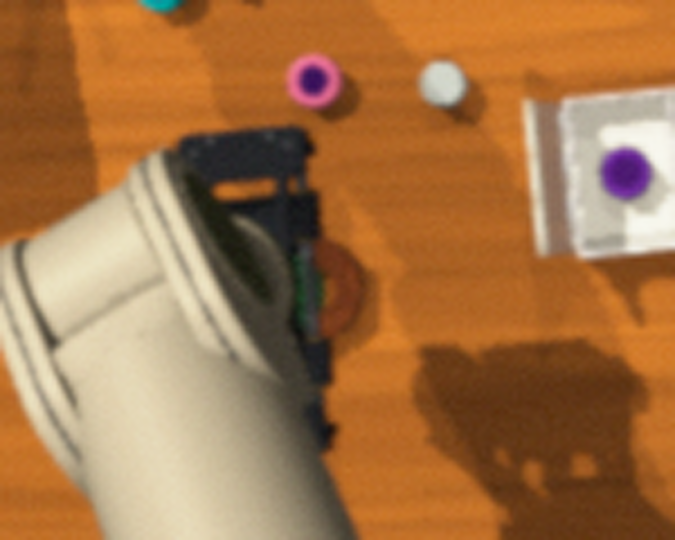

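```bash
python3 - <<'E'
from h import *
print('ball side',ballfit('side','side20',302,231)); s,p,y,_=tool(); print('expected',(p-[0,0,.057]).round(4))
rgb=np.load('pics/side20_rgb.npy').astype(float)
def v(x,y): 
    u=int(220+x/4.5); w=int(170+y/4.5); return rgb[w-1:w+2,u-1:u+2].reshape(-1,3).mean(0).round(0)
print('ring top',v(310,400),v(400,420),v(350,450),'side',v(330,465),'wood lit',v(200,440),v(480,430),'shadow',v(430,420),v(300,520),'hole',v(357,420))
# silhouette fit in side: outer silhouette = hull of top circle z=14 and bottom circle z=0, minus hole
def sil(cx,cy,shape=(384,512),n='side',S=4,off=(280,240),sz=(64,50)):
    t=np.linspace(0,2*np.pi,72,endpoint=False)
    def pr(r,z): return ((proj(n,np.c_[cx+r*np.cos(t),cy+r*np.sin(t),np.full(72,z)])-off+.5)*S).astype(np.float32)
    M=np.zeros((sz[1]*S,sz[0]*S),np.uint8)
    h=cv2.convexHull(np.vstack([pr(.036,.014),pr(.036,0)])); cv2.fillPoly(M,[h.astype(int)],1)
    # visible hole through to table: intersection of hole top and hole bottom
    A=np.zeros_like(M);B=np.zeros_like(M); cv2.fillPoly(A,[pr(.017,.014).astype(int).reshape(-1,1,2)],1); cv2.fillPoly(B,[pr(.017,0).astype(int).reshape(-1,1,2)],1)
    M[(A&B)>0]=0
    return cv2.resize(M.astype(np.float32),sz,interpolation=cv2.INTER_AREA)
from scipy.optimize import minimize
for n,fn,off,sz in(('side','side20',(275,240),(56,48)),('side','side9',(275,240),(56,48)),('side','side0',(275,240),(56,48)),('top','top0',(160,214),(42,42)),('top','top7',(160,214),(42,42))):
    rgb=np.load(f'pics/{fn}_rgb.npy').astype(float)
    I=rgb[off[1]:off[1]+sz[1],off[0]:off[0]+sz[0]]
    for lab,f in(('g/r',-(I[...,1]/I[...,0])),('rg',-(I[...,1]-.25*I[...,0]))):
        def cost(q):
            M=cv2.GaussianBlur(sil(.419+q[0]/1000,.243+q[1]/1000,n=n,off=off,sz=sz),(0,0),.7); return -np.corrcoef(M.ravel(),f.ravel())[0,1]
        r=minimize(cost,[0,0],method='Nelder-Mead',options=dict(initial_simplex=[[-3,-3],[4,-2],[0,5]],xatol=.05))
        print(n,fn,lab,(np.array([419,243])+r.x).round(1),round(-r.fun,3))
E
```

```text
ball side (array([0.42041145, 0.23954114, 0.10130664]), np.float64(302.0), np.float64(230.5), 284)
expected [0.4192 0.2409 0.1013]
ring top [90. 55. 36.] [101.  61.  40.] [92. 55. 36.] side [96. 59. 39.] wood lit [133.  88.  50.] [158. 103.  58.] shadow [106.  70.  43.] [166. 109.  59.] hole [133.  88.  51.]
side side20 g/r [423.  242.2] 0.233
side side20 rg [421.2 243.3] 0.827
side side9 g/r [422.9 242.2] 0.786
side side9 rg [421.2 243.1] 0.942
side side0 g/r [422.8 242.9] 0.741
side side0 rg [419.8 242.3] 0.921
top top0 g/r [419.2 243.4] 0.922
top top0 rg [416.6 239.7] 0.873
top top7 g/r [419.  243.4] 0.943
top top7 rg [418.1 240.4] 0.903
```

The ring centre comes out near (0.4195, 0.2435) from both cameras once I correct for bias. Lowering slowly over it.

```bash
python3 -m pendant '[{"dp":[0.5,2,-20],"angular":[0,0,0],"jaw":255},{"dp":[0,0,-20],"angular":[0,0,0],"jaw":255},{"dp":[0,0,-14],"angular":[0,0,0],"jaw":255},{"dp":[0,0,-7],"angular":[0,0,0],"jaw":255},{"dp":[0,0,-4],"angular":[0,0,0],"jaw":255},{"dp":[0,0,0],"angular":[0,0,0],"jaw":255},{"dp":[0,0,0],"angular":[0,0,0],"jaw":255}]' 15 && python3 - <<'E'
from h import *
st()
p,d=snap('side','side21')
im=cv2.cvtColor(p,cv2.COLOR_RGB2BGR)
cv2.imwrite('pics/side21c.png',cv2.resize(im[200:290,250:350],None,fx=6,fy=6,interpolation=cv2.INTER_CUBIC))
print(ballfit('side','side21',300,250)[0].round(4))
E
```

```text
time: 30.1
ee_pos: [0.4196, 0.2438, 0.0943]
eef_rot: [-0.518, 0.481, -0.481, 0.519]
ft_force: [0.0, 0.4, -1.6]
width: 0.0484
t 30.10 tcp [0.4196 0.2438 0.0943] jawdir 4.3 down [ 0.001  0.    -1.   ] F [ 0.   0.4 -1.6] w 0.0484 j7 -0.42
[0.421  0.2426 0.0374]
```

View pics/side21c.png

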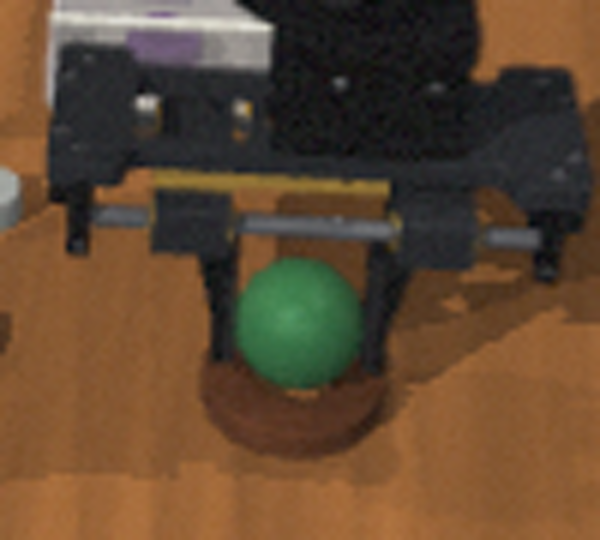

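```bash
python3 -m pendant '[{"dp":[0,0,-1.5],"angular":[0,0,0],"jaw":255},{"dp":[0,0,-1],"angular":[0,0,0],"jaw":255},{"dp":[0,0,-1],"angular":[0,0,0],"jaw":255},{"dp":[0,0,0],"angular":[0,0,0],"jaw":255},{"dp":[0,0,0],"angular":[0,0,0],"jaw":255}]' 15 && python3 -c "from h import *; st()" && python3 -m pendant '[{"dp":[0,0,-0.6],"angular":[0,0,0],"jaw":255},{"dp":[0,0,0],"angular":[0,0,0],"jaw":255}]' && python3 -m pendant '[{"dp":[0,0,-0.5],"angular":[0,0,0],"jaw":255},{"dp":[0,0,0],"angular":[0,0,0],"jaw":255}]'
```

```text
time: 30.65
ee_pos: [0.4192, 0.2437, 0.0903]
eef_rot: [0.518, -0.481, 0.481, -0.518]
ft_force: [0.1, -0.5, -2.4]
width: 0.0483
t 30.65 tcp [0.4192 0.2437 0.0903] jawdir 4.3 down [ 0. -0. -1.] F [ 0.1 -0.5 -2.4] w 0.0483 j7 -0.42
time: 30.85
ee_pos: [0.4192, 0.2437, 0.0896]
eef_rot: [-0.518, 0.481, -0.481, 0.518]
ft_force: [-0.6, -0.5, -2.8]
width: 0.0481
time: 31.05
ee_pos: [0.4193, 0.2438, 0.0893]
eef_rot: [-0.518, 0.481, -0.481, 0.518]
ft_force: [0.4, 0.5, 0.3]
width: 0.0485
```

Vertical load changed from −2.4 N to about 0, so the ring now carries the ball. Opening in stages.

```bash
python3 -m pendant '[{"dp":[0,0,0],"angular":[0,0,0],"jaw":255},{"dp":[0,0,0],"angular":[0,0,0],"jaw":110},{"dp":[0,0,0],"angular":[0,0,0],"jaw":105},{"dp":[0,0,0],"angular":[0,0,0],"jaw":100},{"dp":[0,0,0],"angular":[0,0,0],"jaw":90},{"dp":[0,0,0],"angular":[0,0,0],"jaw":60},{"dp":[0,0,0],"angular":[0,0,0],"jaw":40},{"dp":[0,0,0],"angular":[0,0,0],"jaw":40},{"dp":[0,0,0],"angular":[0,0,0],"jaw":40}]' 15 && python3 - <<'E'
from h import *
st()
p,d=snap('side','side22')
im=cv2.cvtColor(p,cv2.COLOR_RGB2BGR)
cv2.imwrite('pics/side22c.png',cv2.resize(im[200:290,250:350],None,fx=6,fy=6,interpolation=cv2.INTER_CUBIC))
print(ballfit('side','side22',300,250)[0].round(4))
E
```

```text
time: 31.95
ee_pos: [0.4192, 0.2437, 0.0892]
eef_rot: [-0.518, 0.481, -0.481, 0.518]
ft_force: [0.9, 1.2, -0.3]
width: 0.0719
t 31.95 tcp [0.4192 0.2437 0.0892] jawdir 4.3 down [ 0.  0. -1.] F [ 0.9  1.2 -0.3] w 0.0719 j7 -0.42
[0.4214 0.2426 0.0318]
```

I've used up the picture viewings, so the remaining checks will be numeric. The ball's centre fits at z=0.032, which is the seated height. Retreating straight up and then aside.

```bash
python3 -m pendant '[{"dp":[0,0,15],"angular":[0,0,0],"jaw":40},{"dp":[0,0,35],"angular":[0,0,0],"jaw":40},{"dp":[0,0,45],"angular":[0,0,0],"jaw":40},{"dp":[0,0,45],"angular":[0,0,0],"jaw":40},{"dp":[-20,30,20],"angular":[0,0,0],"jaw":40},{"dp":[-25,36,10],"angular":[0,0,0],"jaw":40},{"dp":[-25,36,0],"angular":[0,0,0],"jaw":40},{"dp":[-25,36,0],"angular":[0,0,0],"jaw":40},{"dp":[-25,36,0],"angular":[0,0,0],"jaw":40},{"dp":[-25,36,0],"angular":[0,0,0],"jaw":40},{"dp":[-25,36,0],"angular":[0,0,0],"jaw":40},{"dp":[-25,36,0],"angular":[0,0,0],"jaw":40}]' 15 && python3 -m pendant '[{"dp":[-15,20,0],"angular":[0,0,0],"jaw":40},{"dp":[0,0,0],"angular":[0,0,0],"jaw":40},{"dp":[0,0,0],"angular":[0,0,0],"jaw":40},{"dp":[0,0,0],"angular":[0,0,0],"jaw":40},{"dp":[0,0,0],"angular":[0,0,0],"jaw":40}]' && python3 - <<'E'
from fit import *
st()
for n in('top','side'): snap(n,n+'30')
print('ball side',ballfit('side','side30',300,256)[0].round(4))
try: print('ball top',ballfit('top','top30',179,233)[0].round(4))
except Exception as e: print(e)
for n in('top','side'):
  for k,x,y,d,z in (('long',.453,-.278,-89,.010),('short',.402,-.277,-89,.008),('oblong',.4995,-.037,94,.017),('round',.495,.0305,0,.017),('stop',.5576,-.3993,28,.012)):
    p,c=fit(n,n+'30',k,x,y,d,z); print(n,k,p.round(4),round(c,3))
P=cloud('top',np.load('pics/top30_d.npy'))
def zst(x,y,r,lab):
    q=P.reshape(-1,3); m=np.hypot(q[:,0]-x,q[:,1]-y)<r; print(lab,'n',m.sum(),'z med',np.median(q[m,2]).round(4),'p5,p95',np.percentile(q[m,2],[5,95]).round(4))
zst(.495,.0305,.012,'round top'); zst(.4995,-.037,.012,'oblong top'); zst(.453,-.29,.008,'long shank'); zst(.402,-.265,.008,'short bow'); zst(.427,-.30,.008,'tray floor')
E
```

```text
time: 33.2
ee_pos: [0.223, 0.527, 0.2592]
eef_rot: [-0.518, 0.481, -0.481, 0.518]
ft_force: [1.8, 0.0, 0.3]
width: 0.0733
time: 33.7
ee_pos: [0.2103, 0.5449, 0.2594]
eef_rot: [-0.518, 0.481, -0.482, 0.518]
ft_force: [-0.4, 0.4, 0.7]
width: 0.0736
t 33.70 tcp [0.2103 0.5449 0.2594] jawdir 4.2 down [ 0.  0. -1.] F [-0.4  0.4  0.7] w 0.0736 j7 -1.17
ball side [0.4216 0.2425 0.0319]
ball top [0.419  0.2419 0.0314]
top long [  0.4528  -0.2771 -88.8066] 0.965
top short [  0.4017  -0.2776 -88.2087] 0.98
top oblong [ 4.99000e-01 -3.70000e-02  9.35785e+01] 0.986
top round [ 0.4936  0.0304 -7.1768] 0.987
top stop [ 0.5576 -0.3993 28.1745] 0.987
side long [  0.4558  -0.2753 -88.8091] 0.882
side short [  0.4047  -0.2774 -87.3517] 0.921
side oblong [ 5.02000e-01 -3.70000e-02  9.49309e+01] 0.953
side round [0.4961 0.0405 5.9752] 0.838
side stop [ 0.563  -0.4031 -2.6817] 0.818
round top n 52 z med 0.0183 p5,p95 [0.0137 0.0218]
oblong top n 48 z med 0.0186 p5,p95 [0.0138 0.0225]
long shank n 22 z med 0.0077 p5,p95 [0.0014 0.0151]
short bow n 21 z med 0.0099 p5,p95 [0.0054 0.0131]
tray floor n 21 z med 0.0035 p5,p95 [0.0003 0.007 ]
```

```bash
python3 - <<'E'
from h import *
a=np.load('pics/top0_rgb.npy'); b=np.load('pics/top30_rgb.npy')
# coloured look-alikes centroid before/after
ha=cv2.cvtColor(a,cv2.COLOR_RGB2HSV).astype(int); hb=cv2.cvtColor(b,cv2.COLOR_RGB2HSV).astype(int)
for lab,(u,v),f in(('pink1',(167,140),lambda h:(h[...,0]>155)&(h[...,0]<179)&(h[...,2]>140)),('pink2',(180,188),lambda h:(h[...,0]>155)&(h[...,0]<179)&(h[...,2]>140)),('turq',(146,167),lambda h:(h[...,0]>80)&(h[...,0]<100)&(h[...,1]>100)),('black',(200,152),lambda h:h[...,2]<60),('yellow',(309,187),lambda h:(h[...,0]>20)&(h[...,0]<30)&(h[...,1]>150)&(h[...,2]>180)),('grey',(209,188),lambda h:(h[...,1]<40)&(h[...,2]>120)),('doorstop',(390,185),lambda h:((h[...,0]<6)|(h[...,0]>172))&(h[...,1]>150))):
    o=[]
    for h in(ha,hb):
        m=f(h); r=18 if lab=='doorstop' else 9; w=np.zeros(m.shape,bool); w[v-r:v+r+1,u-r:u+r+1]=1; ys,xs=np.nonzero(m&w); o.append((round(xs.mean(),1),round(ys.mean(),1),len(xs)) if len(xs) else None)
    print(lab,o)
# ball sphericity before/after (a tipped foot would show as a flat, up to 3 mm inside the sphere)
for n,fn,u,v in(('top','top0',235,151),('side','side0',214,206),('top','top30',179,233),('side','side30',300,256)):
    c,cu,cv_,N=ballfit(n,fn,u,v,18)
    rgb=np.load(f'pics/{fn}_rgb.npy'); hsv=cv2.cvtColor(rgb,cv2.COLOR_RGB2HSV); PP=cloud(n,np.load(f'pics/{fn}_d.npy'))
    m=(hsv[...,0]>50)&(hsv[...,0]<90)&(hsv[...,1]>90); w=np.zeros_like(m); w[v-18:v+19,u-18:u+19]=1
    m=cv2.erode((m&w).astype(np.uint8),np.ones((3,3)))>0
    Q=PP[m]; Q=Q[~np.isnan(Q[:,0])]; d=Q-c; res=np.linalg.norm(d,axis=1)-.025
    # smoothed residual over 12 mm neighbourhoods
    sm=np.array([res[np.linalg.norm(Q-q,axis=1)<.009].mean() for q in Q])
    print(n,fn,'c',c.round(4),'min local mean residual mm',(sm.min()*1000).round(2),'max',(sm.max()*1000).round(2))
print('off-table check t', read_state()['time'])
E
```

```text
pink1 [(np.float64(167.3), np.float64(139.0), 76), (np.float64(167.3), np.float64(139.1), 75)]
pink2 [(np.float64(179.6), np.float64(187.8), 81), (np.float64(179.7), np.float64(187.9), 81)]
turq [(np.float64(145.8), np.float64(166.4), 61), (np.float64(145.8), np.float64(166.4), 61)]
black [(np.float64(201.0), np.float64(152.1), 37), (np.float64(201.1), np.float64(152.2), 36)]
yellow [(np.float64(308.3), np.float64(186.3), 58), (np.float64(308.4), np.float64(186.2), 57)]
grey [(np.float64(208.1), np.float64(188.3), 61), (np.float64(208.1), np.float64(188.3), 62)]
doorstop [(np.float64(389.4), np.float64(184.9), 345), (np.float64(389.4), np.float64(184.8), 352)]
top top0 c [0.6662 0.0694 0.0217] min local mean residual mm -2.38 max 1.88
side side0 c [0.669  0.0666 0.0226] min local mean residual mm -1.02 max 1.23
top top30 c [0.419  0.2419 0.0314] min local mean residual mm -1.82 max 1.86
side side30 c [0.4216 0.2425 0.0319] min local mean residual mm -0.59 max 0.33
off-table check t 33.8
```

All the numeric checks pass: nothing else moved, no flat patch shows on the ball's visible surface, and it sits at its seated height. Handing in.

```bash
python3 -c "
from h import *
st(); print(close_job())"
```

```text
t 33.80 tcp [0.21   0.5452 0.2594] jawdir 4.2 down [ 0.  0. -1.] F [1.  0.2 0.5] w 0.0734 j7 -1.17
the job is handed in; nothing more can be done
None
```

The job is done and handed in at 33.8 s of the 138 s. I worked in the order asked: long key, short key, oblong cover, round cover, paperweight.

**Final checks, from measurements**
- **Keys:** both lie flat and parallel in the tray, about 51 mm apart. The top camera puts the long key at (0.453, −0.277) and the short key at (0.402, −0.278).
- **Covers:** the oblong one is in the −y compartment and the all-purple disc is in the +y one. Their tops read about 18 mm, which fits lying flat on the 4 mm floor.
- **Paperweight:** it sits centred on the ring with its ball centre 31–32 mm up, where the seated height should be 32 mm.
- **Everything else:** the doorstop and the look-alikes I checked (two pink, one turquoise, one black) stayed within about 0.2 pixel of where they started.

**What was weak or disagreed**
- **Camera disagreement:** the side camera reads about 1–3 mm high in x compared with the arm and the top camera. Its fits for the round cover (10 mm off in y) and the doorstop disagree with the top camera. I put that down to the low angle showing their sides, and trusted the top camera.
- **No final pictures viewed:** I reached the 40-picture limit before the last release, so the checks after that are numbers only. I infer "foot down" from three things: the ball stood upright at the start, the gripper did not turn it, and no flat patch shows on its visible surface. I did not see the foot itself.

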